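# Sort the pencil stubs and hold the sharpener open

## Robot

A 7-joint arm with a two-finger parallel gripper is mounted at the origin on the work surface. World frame = base frame: x ahead of the robot, y to its left, z up, the work surface at z = 0. Lengths are in m, angles in rad, forces in N, time in s.
With the tool pointing down it reaches from about 0.4 to 0.9 m from the base axis. Payload 5.6 kg.
Tool frame: the origin (TCP) lies at the centre of the arm's flange, where the gripper is bolted on; the fingertips stand 190 mm ahead of it and the grasp point (between the pads) lies 171 mm ahead of it; y points along the fingers, z is the direction in which the jaws open and shut, and the axes are right-handed (so a half turn about y gives the same grasp; the last joint's range is limited). The gripper opens to 92 mm and grips with 3 to 60 N. Pads are 20 mm wide; open, the fingers measure 128 mm over their backs; the gripper's body (75 mm by 189 mm) begins 69 mm behind the grasp point.
Start: joints at [-1.291, 0.468, -0.012, 1.603, 0.006, 1.071, -0.056], TCP at [0.206, 0.616, 0.405] pointing down, gripper open.
Joint ranges: [-2.53, 2.53], [-0.31, 2.02], [-1.57, 1.55], [0.28, 2.44], [-1.29, 4.43], [0.15, 1.84], [-2.92, 2.92]. Speed limits (rad/s): [2.57, 2.57, 3.14, 3.14, 3.14, 3.14, 3.14].

## Interface

Orientations are given as a unit quaternion [w, x, y, z].
In Python, from bench import r, vision gives the robot as it stands.
- The arm moves only by the tool jog_arm, never from a script. Its argument "motion" is one flat list of numbers, 6 for each row, row after row: the shift along the tool's x, y, z in mm, then the turn, a rotation vector about the tool's x, y, z in degrees. A call has 1 to 8 rows; each row shifts and turns the pose as measured when the row begins, along the tool's axes as they then stand; what a row does not reach is not made up. A row lasts 1/12 s, in which the tool goes at most 41.7 mm and 7.16 degrees, less where a joint would pass 70% of its speed; a pose out of reach is approached as far as the arm can. A call with a gripper value outside its range is refused whole. "jaw" is the gripper command: -1 is fully open, 1 is shut, values between are in proportion, set as the call begins (left out, the last holds). The fingers move at their own pace and stop on an object; "force" is the grip in N (left out, the last holds). Time passes only in rows, so rows that do not move let the fingers close. It gives the time, the measured TCP pose, the force and the opening at its end, in the units of the state.
- r.observe(): the state, without advancing time (a new reading comes with each control period).
- vision.read_camera(name): name is "scene" or "top" or "wrist"; returns a dict with "pixels" (420x560x3 uint8, red, green, blue), "range_z" (420x560 float32, m along the optical axis (not along the pixel's ray), 0 where there is no reading), "camera_matrix" (3x3 intrinsics, pixels), "extrinsics" (4x4, takes a point from camera to world coordinates). Camera axes: x right, y down, z forward; pixel columns grow to the right and rows downward; lengths in m; the calibration is good to about 2 mm. A picture is of the moment at which its call begins.
- r.hand_in(): hands the job in, once; it reports no verdict.
The state is a dict: "t": time; "joint_positions": joint angles; "qd": joint speeds; "joint_torque": joint torques, N m; "ee_pos": TCP position; "eef_rot": TCP orientation; "wrist_force": force on the tool from outside, world axes, zero at the start; "torque": the same for the moment, N m; "gripper_width": opening from 0.0 (shut) to 1.0 (fully open).
Only numpy, scipy, OpenCV 4.12 (cv2) and the standard library are available. Lean on these libraries where they do the work, as an engineer would, in place of code of your own. Each camera call takes 0.05 s, during which the arm holds its last target.

## Task

We are about to sharpen the pencil stubs one colour at a time: put the two red stubs in the red tin and the blue stub in the blue tin, and leave the other things on the table where they are. Then pinch the two black tabs of the sharpener together, draw its sprung carriage out until its front face is over the yellow line we use for stubs, and keep it there, tabs pinched, so that I can put the first stub in. Finish while still holding it: do not let go.

Things in the scene. Friction and masses are not known exactly. Their poses are not given: they have to be found in the camera images.
- stub_red_a: short stub of a thick red pencil, six-sided, 10 mm across its flats, 72 mm long with the bare wooden tip, 11 to 18 g, lying on the table; origin at its centre (5 mm above the table); x runs along it towards the tip, whose last 12 mm are only a thin cone. The blunt end is 36 mm from the origin.
- stub_red_b: short stub of a thick red pencil, six-sided, 10 mm across its flats, 72 mm long with the bare wooden tip, 11 to 18 g, lying on the table; origin at its centre (5 mm above the table); x runs along it towards the tip, whose last 12 mm are only a thin cone. The blunt end is 36 mm from the origin.
- stub_blue: short stub of a thick blue pencil, six-sided, 10 mm across its flats, 72 mm long with the bare wooden tip, 11 to 18 g, lying on the table; origin at its centre (5 mm above the table); x runs along it towards the tip, whose last 12 mm are only a thin cone. The blunt end is 36 mm from the origin.
- tin_red: flat open tin painted red inside and out, for the red stubs: 100 mm outer diameter, 50 mm high, 3 mm wall and bottom (94 mm inside), 100 to 170 g, standing loose; origin at the centre of its underside; z up.
- tin_blue: flat open tin painted blue inside and out, for the blue stubs: 100 mm outer diameter, 50 mm high, 3 mm wall and bottom (94 mm inside), 100 to 170 g, standing loose; origin at the centre of its underside; z up.
- sharpener: hand-crank desk pencil sharpener screwed to a plywood board that is fixed to the table. Board 200 mm (x) by 110 mm (y) by 18 mm; origin at the centre of the board's underside; its -x is the sharpener's front, roughly towards the robot, and is the way its carriage pulls out. The grey housing is 80 mm deep, 62 mm wide, its top 98 mm above the table, its front 10 mm behind (+x of) the origin; a crank is at the back, lower than the housing's top.
- carriage (a joint): how far the sprung silver carriage (the front block with the pencil hole) is drawn out of the housing, in m: 0 home, 0.050 at its end stop. A spring always pulls it home, about 5 N at home and 120 N/m more, so about 9 N near the line; it never latches. The carriage is 56 mm wide, 24 mm deep, its flat top 99 mm above the table; it slides level.
- carriage_front (a point): middle of the carriage's front face, 78 mm above the table; x axis as the sharpener's (outward is -x). This is the face to bring over the yellow line.
- tabs_top (a point): point midway between the tops of the two upright black finger tabs on the carriage, 129 mm above the table, 12 mm behind the carriage's front face; moves with the carriage. The tabs stand 30 mm out of the carriage's top, side by side along the sharpener's y; each is 12 mm (along x) by 4 mm (along y). They measure 30 mm over their outer faces when free and 22 mm when fully pinched; take both between the fingers from above, fingers closing along the sharpener's y.
- tab_left (a joint): how far the +y finger tab is pinched in towards the middle, in m: 0 free, 0.004 fully pinched (against its stop). Its own spring resists with 1.6 N free to 3.2 N fully pinched. Both pinched open the jaws that take the pencil.
- tab_right (a joint): how far the -y finger tab is pinched in towards the middle, in m: 0 free, 0.004 fully pinched (against its stop). Its own spring resists with 1.6 N free to 3.2 N fully pinched. Both pinched open the jaws that take the pencil.
- line: the yellow line, a strip of tape 6 mm wide and 108 mm long across the board in front of the carriage, lying flat on the board; origin at its middle, 18 mm above the table; axes as the sharpener's. It lies 24 to 40 mm in front of where the carriage's front face rests at home.
- green_pencil: full-length green jumbo pencil, 175 mm long, 10 mm thick, lying; origin at its centre; x along it. Bystander.
- marker: black marker pen with a white cap, about 130 mm long, 18 mm thick, lying; origin on its axis near the middle. Bystander.
- eraser: white eraser in a brown card sleeve, 52 x 23 x 12 mm; origin at the centre of its underside. Bystander.
- tape_roll: roll of cream paper tape lying flat, 96 mm across, 25 mm high; origin at the centre of its underside. Bystander.
- candle_a: finished tin-can candle with a cardboard coil and a wooden stick, 75 mm across, 130 mm high with the stick, standing; origin at the centre of its underside. Bystander.
- candle_b: a second such tin-can candle, the same size. Bystander.

How it is judged:
On the way, in this order (a step that is already met when the one before it is completed fails the run):
1. all three stubs lie in the tins of their colours, let go (horizontal distance between each of stub_red_a, stub_red_b and tin_red below 0.045 m and z of stub_red_a in the frame of tin_red between 0 and 0.045 m and contact force between the fingers and stub_red_a below 0.1 N and linear speed of each of stub_red_a, stub_red_b, stub_blue below 0.05 m/s and z of stub_red_b in the frame of tin_red between 0 and 0.045 m and contact force between the fingers and stub_red_b below 0.1 N and horizontal distance between stub_blue and tin_blue below 0.045 m and z of stub_blue in the frame of tin_blue between 0 and 0.045 m and contact force between the fingers and stub_blue below 0.1 N and angle between each of tin_red, tin_blue's own z axis and vertical below 0.2 rad and height (world z) of each of tin_red, tin_blue below 0.015 m), for 0.2 s.
2. the tabs are pinched and the carriage is drawn out to the yellow line and kept there (x of carriage_front in the frame of line between -0.006 and 0.006 m and value of joint each of tab_left, tab_right above 0.0025 m and contact force between the fingers and sharpener above 3 N), for 0.5 s.
At the end, for the whole second after the job is handed in: The stubs rest in the standing tins of their colours (centres 5 mm or more below the rim), let go; the carriage is still, its front face within 6 mm of the middle of the yellow line, held by the fingers (over 3 N on the sharpener), both tabs pinched in by over 2.5 mm (all of step 1 and all of step 2 and velocity of joint carriage between -0.01 and 0.01 m/s); the arm keeps its last pose, push and grip.
It fails at once if another thing on the table (green pencil, marker, eraser, tape roll, candles) is moved by more than 30 mm (distance of any of green_pencil, marker, eraser, tape_roll, candle_a, candle_b from where it was at the start of the episode above 0.03 m).
It also fails if it takes over 72 s, if anything falls off the work surface, if the arm or the gripper's body presses on something with over 40 N, if the wrist force passes 120 N, or if a joint passes its speed limit or range.

## Working session

There is one attempt and no reset: what is moved stays moved. The work goes in short steps, Python scripts to look and compute and a tool call to move; the robot and the scene stay as the last step left them, time stands still between calls to the robot, and variables do not carry over. Pictures are saved under pics/ and viewed, and the job is handed in when it is done.

Besides the shell and the picture viewer there is one more tool, called after ">>>" by a JSON object that holds its "name" and its "arguments", one argument or row to a line. jog_arm: Moves the arm, as the interface text tells. Its arguments: {"type":"object","properties":{"motion":{"type":"array"},"jaw":{"type":"number"},"force":{"type":"number"}},"required":["motion"]}

```bash
mkdir -p pics; ls; python3 - <<'E'
from bench import r, vision
import cv2, numpy as np, pickle
s=r.observe(); print(s)
for n in ["scene","top"]:
    d=vision.read_camera(n); pickle.dump(d,open(f'{n}0.pkl','wb'))
    cv2.imwrite(f'pics/{n}0.png',cv2.cvtColor(d["pixels"],cv2.COLOR_RGB2BGR))
    print(n,d["camera_matrix"],d["extrinsics"].round(4))
E
```

```text
pics
{'t': 0.0, 'joint_positions': array([-1.29105081,  0.46837743, -0.01159663,  1.6036268 ,  0.00601175,
        1.07139002, -0.05630785]), 'qd': array([-8.48746038e-04,  1.37046654e-04, -6.63942092e-04, -2.23572250e-05,
       -4.03027153e-04,  1.09003532e-03,  2.42032919e-03]), 'joint_torque': array([-6.95600966e-05, -5.20572746e+01, -1.24197558e-02, -2.43755794e+01,
       -5.66094741e-02,  1.70077721e-02,  1.38618234e-04]), 'ee_pos': array([0.20613127, 0.61618559, 0.40373857]), 'eef_rot': array([-0.69729278,  0.69853813, -0.11369055,  0.11358573]), 'wrist_force': array([-0.38920491, -0.10750018,  0.38100396]), 'torque': array([-0.01007056,  0.01148522, -0.04541701]), 'gripper_width': 1.0010560617719728}
scene [[444.7793979    0.         278.41286364]
 [  0.         444.7793979  213.92618815]
 [  0.           0.           1.        ]] [[ 0.2588  0.5459 -0.7969  1.5203]
 [ 0.9659 -0.1501  0.2109 -0.1688]
 [-0.0044 -0.8243 -0.5661  0.7549]
 [ 0.      0.      0.      1.    ]]
top [[473.89674105   0.         276.15067094]
 [  0.         473.89674105 208.52005085]
 [  0.           0.           1.        ]] [[-0.011  -0.9939  0.11    0.466 ]
 [-0.9999  0.0113  0.0026  0.0627]
 [-0.0039 -0.11   -0.9939  1.1965]
 [ 0.      0.      0.      1.    ]]
```

View pics/top0.png

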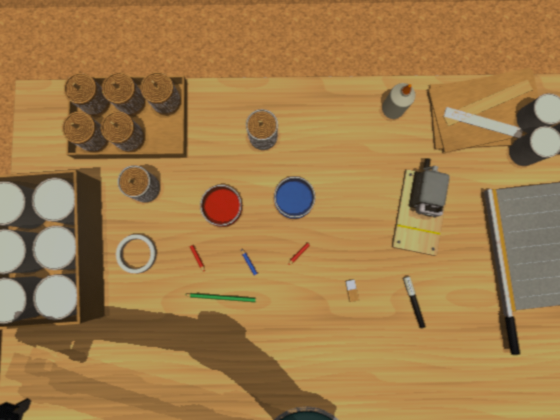

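View pics/scene0.png

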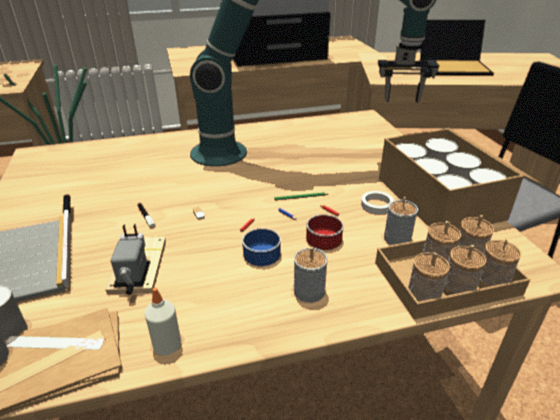

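The top view shows the red tin at (222,205), the blue tin at (294,197), red stubs at (197,258) and (299,253), and the blue stub at (249,262). The sharpener is at (425,210) with the yellow line at about (418,229).

```bash
cat > h.py <<'E'
import numpy as np, cv2
from scipy.spatial.transform import Rotation as R
def ray(d,uv,z):
    K=d["camera_matrix"];T=d["extrinsics"]
    uv=np.atleast_2d(np.asarray(uv,float))
    c=np.c_[uv,np.ones(len(uv))]@np.linalg.inv(K).T@T[:3,:3].T
    o=T[:3,3]; s=(z-o[2])/c[:,2]
    return o+c*s[:,None]
def proj(d,P):
    T=np.linalg.inv(d["extrinsics"]);q=np.atleast_2d(P)@T[:3,:3].T+T[:3,3]
    q=q@d["camera_matrix"].T
    return q[:,:2]/q[:,2:]
def blobs(d,lo,hi,amin=20):
    hsv=cv2.cvtColor(d["pixels"],cv2.COLOR_RGB2HSV)
    m=cv2.inRange(hsv,np.array(lo),np.array(hi))
    n,l,st,c=cv2.connectedComponentsWithStats(m)
    return [(c[i],st[i],np.argwhere(l==i)[:,::-1]) for i in range(1,n) if st[i][4]>=amin]
def pts(d):
    K=d["camera_matrix"];T=d["extrinsics"];Z=d["range_z"]
    v,u=np.mgrid[:Z.shape[0],:Z.shape[1]]
    P=np.stack([(u-K[0,2])/K[0,0]*Z,(v-K[1,2])/K[1,1]*Z,Z],-1)@T[:3,:3].T+T[:3,3]
    return P
E
python3 - <<'E'
from h import *
import pickle
d=pickle.load(open('top0.pkl','rb'))
for name,lo,hi in [("red",(0,150,60),(8,255,255)),("red2",(172,150,60),(180,255,255)),("blue",(100,100,50),(130,255,255)),("yel",(23,170,150),(32,255,255)),("green",(45,120,30),(85,255,255))]:
    for c,st,p in blobs(d,lo,hi):
        w=ray(d,p,0.005 if st[4]<150 else .03)[:,:2]; m=w.mean(0); e,V=np.linalg.eigh(np.cov((w-m).T)); L=(w-m)@V[:,1]
        print(name,c.round(1),st[4],m.round(4),np.degrees(np.arctan2(V[1,1],V[0,1])).round(1),np.ptp(L).round(4))
im=cv2.cvtColor(d["pixels"],cv2.COLOR_RGB2BGR)
cv2.imwrite('pics/crop1.png',cv2.resize(im[230:310,175:375],None,fx=4,fy=4,interpolation=cv2.INTER_CUBIC))
cv2.imwrite('pics/crop2.png',cv2.resize(im[150:260,380:460],None,fx=5,fy=5,interpolation=cv2.INTER_CUBIC))
E
```

```text
red [220.7 205. ] 1034 [0.6056 0.2031] 154.0 0.09
red [299.9 252.1] 82 [0.4875 0.0076] 134.4 0.0567
red [196.2 255.8] 84 [0.4812 0.2674] -152.6 0.0574
blue [293.8 197.4] 953 [0.6226 0.0217] 75.0 0.0873
blue [249.4 263.5] 64 [0.4604 0.1342] -150.6 0.0547
yel [419.  229.2] 99 [ 0.5416 -0.2926] 78.0 0.1071
green [222.9 297.2] 233 [0.3802 0.1974] 85.2 0.1562
```

View pics/crop1.png

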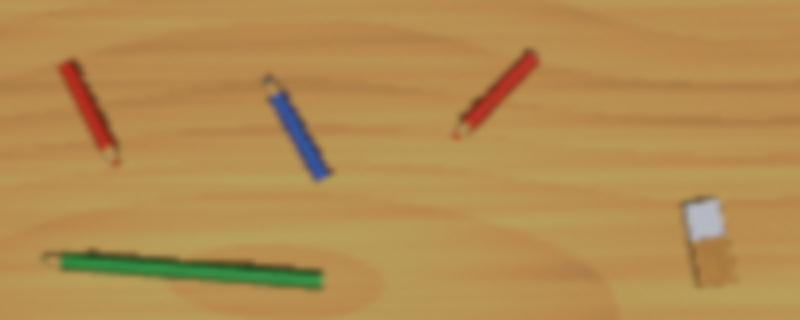

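View pics/crop2.png

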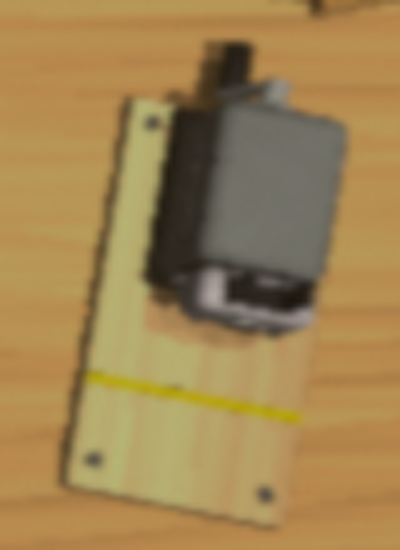

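```bash
cat >> h.py <<'E'
def togo(s,pos=None,yaw=None):
    """pos target, yaw = world angle (deg) of the jaw direction (tool z), mod 180; tool pointing down"""
    q=s["eef_rot"]; M=R.from_quat([q[1],q[2],q[3],q[0]])
    A=M.as_matrix()
    cur=np.degrees(np.arctan2(A[1,2],A[0,2]))
    print("t %.2f"%s["t"],"pos",s["ee_pos"].round(4),"jawyaw %.1f"%cur,"appr",A[:,1].round(3),"F",s["wrist_force"].round(1),"w %.1f mm"%(92*s["gripper_width"]))
    if pos is not None: print("shift tool mm",(A.T@(np.array(pos)-s["ee_pos"])*1000).round(1))
    if yaw is not None:
      for k in (0,180):
        y=np.radians(yaw+k); z=np.array([np.cos(y),np.sin(y),0]); yy=np.array([0,0,-1.]); x=np.cross(yy,z)
        rel=M.inv()*R.from_matrix(np.c_[x,yy,z])
        print("rotvec deg",np.degrees(rel.as_rotvec()).round(1), "shift after turn", (np.c_[x,yy,z].T@(np.array(pos)-s["ee_pos"])*1000).round(1) if pos is not None else "")
E
python3 - <<'E'
from h import *
import pickle
from bench import r
d=pickle.load(open('top0.pkl','rb'))
P=pts(d)
from scipy.optimize import least_squares
for n,(u,v) in dict(red=(222,205),blue=(294,197)).items():
    Q=P[v-30:v+30,u-30:u+30].reshape(-1,3); Q=Q[(Q[:,2]>.045)&(Q[:,2]<.056)]
    f=least_squares(lambda c:np.hypot(Q[:,0]-c[0],Q[:,1]-c[1])-.0485,Q[:,:2].mean(0),loss='soft_l1',f_scale=.003)
    print(n,len(Q),f.x.round(4),Q[:,:2].min(0),Q[:,:2].max(0))
for c,st,p in blobs(d,(23,170,150),(32,255,255)):
    w=ray(d,p,0.018)[:,:2]; m=w.mean(0);e,V=np.linalg.eigh(np.cov((w-m).T));print("line",m.round(4),np.degrees(np.arctan2(*V[::-1,1])))
# sharpener heights
Q=P[150:260,380:460].reshape(-1,3)
for a,b in[(.015,.021),(.094,.1035),(.11,.135)]:
    q=Q[(Q[:,2]>a)&(Q[:,2]<b)]
    if len(q): print(a,len(q),q.mean(0).round(4),q.min(0).round(4),q.max(0).round(4)); 
    if a>.09 and len(q)>4: 
        rect=cv2.minAreaRect((q[:,:2]*1000).astype(np.float32)); print(rect)
        if a>.1: print(q.round(3))
togo(r.observe(),(.4812,.2674,.35),117.4)
E
```

```text
red 191 [0.6037 0.2011] [0.55394386 0.15105252] [0.6528025  0.25176167]
blue 181 [0.6221 0.0204] [ 0.57391673 -0.02968215] [0.67074945 0.07071022]
line [ 0.5407 -0.2888] 78.0334171489736
0.015 1594 [ 0.5536 -0.2829  0.0175] [ 0.4764 -0.3789  0.015 ] [ 0.7412 -0.2233  0.021 ]
0.094 828 [ 0.6246 -0.3043  0.097 ] [ 0.5685 -0.3423  0.094 ] [ 0.6754 -0.2679  0.1034]
((621.5244750976562, -304.3503723144531), (59.954246520996094, 101.72379302978516), 77.9536361694336)
0.11 48 [ 0.5827 -0.2963  0.1231] [ 0.5745 -0.3123  0.1103] [ 0.5912 -0.2804  0.1314]
((582.6325073242188, -296.4320983886719), (31.495662689208984, 11.745718955993652), 79.06049346923828)
[[ 0.591 -0.283  0.123]
 [ 0.59  -0.282  0.131]
 [ 0.591 -0.286  0.128]
 [ 0.59  -0.283  0.115]
 [ 0.589 -0.284  0.12 ]
 [ 0.589 -0.284  0.126]
 [ 0.589 -0.286  0.127]
 [ 0.587 -0.282  0.117]
 [ 0.587 -0.282  0.124]
 [ 0.586 -0.282  0.13 ]
 [ 0.586 -0.285  0.131]
 [ 0.586 -0.309  0.125]
 [ 0.585 -0.309  0.131]
 [ 0.586 -0.282  0.111]
 [ 0.585 -0.281  0.121]
 [ 0.584 -0.281  0.127]
 [ 0.584 -0.283  0.128]
 [ 0.584 -0.286  0.127]
 [ 0.585 -0.3
[... 295 characters left out ...]
27]
 [ 0.581 -0.281  0.112]
 [ 0.58  -0.281  0.119]
 [ 0.58  -0.283  0.12 ]
 [ 0.581 -0.307  0.11 ]
 [ 0.58  -0.308  0.115]
 [ 0.58  -0.308  0.12 ]
 [ 0.579 -0.308  0.126]
 [ 0.579 -0.311  0.125]
 [ 0.578 -0.306  0.118]
 [ 0.577 -0.307  0.125]
 [ 0.577 -0.307  0.129]
 [ 0.577 -0.31   0.128]
 [ 0.576 -0.306  0.112]
 [ 0.575 -0.306  0.119]
 [ 0.575 -0.307  0.124]
 [ 0.574 -0.308  0.128]
 [ 0.575 -0.311  0.125]]
t 0.10 pos [0.2062 0.6162 0.4039] jawyaw 71.5 appr [-0.    -0.001 -1.   ] F [0.  0.6 0.3] w 91.9 mm
shift tool mm [ 371.5   54.3 -243.4]
rotvec deg [  0.1 -45.9  -0. ] shift after turn [  83.6   53.9 -436.3]
rotvec deg [0.000e+00 1.341e+02 1.000e-01] shift after turn [-83.6  53.9 436.3]
```

>>> {"name": "jog_arm", "arguments": {
  "motion": [0, 0, 0, 0, -6.6, 0, 0, 0, 0, 0, -6.6, 0, 0, 0, 0, 0, -6.6, 0, 0, 0, 0, 0, -6.6, 0, 0, 0, 0, 0, -6.6, 0, 0, 0, 0, 0, -6.6, 0, 0, 0, 0, 0, -6.6, 0]
}}

```text
t: 0.68
ee_pos: [0.2055, 0.6153, 0.3998]
eef_rot: [-0.68, 0.686, 0.18, -0.183]
wrist_force: [0.7, -0.1, -0.7]
gripper_width: 1.001
```

```bash
python3 -c "
from h import *
from bench import r
togo(r.observe(),(.4812,.2674,.30),117.4)"
```

```text
t 0.68 pos [0.2055 0.6153 0.3998] jawyaw 119.8 appr [-0.002 -0.009 -1.   ] F [ 0.7 -0.1 -0.7] w 92.1 mm
shift tool mm [  67.1  102.4 -438.2]
rotvec deg [ 0.4  2.4 -0.3] shift after turn [  84.7   99.8 -435.8]
rotvec deg [  -0.5 -177.6   -0.6] shift after turn [-84.7  99.8 435.8]
```

>>> {"name": "jog_arm", "arguments": {
  "motion": [7.5, 6, -39, 0, 2.4, 0, 7.5, 6, -39, 0, 0, 0, 7.5, 6, -39, 0, 0, 0, 7.5, 6, -39, 0, 0, 0, 7.5, 6, -39, 0, 0, 0, 7.5, 6, -39, 0, 0, 0, 7.5, 6, -39, 0, 0, 0, 7.5, 6, -39, 0, 0, 0]
}}

```text
t: 1.35
ee_pos: [0.4034, 0.3662, 0.3477]
eef_rot: [-0.684, 0.686, 0.172, -0.179]
wrist_force: [0.7, 0.3, 0.1]
gripper_width: 0.997
```

```bash
python3 -c "
from h import *
from bench import r
togo(r.observe(),(.4812,.2674,.30),117.4)"
```

```text
t 1.35 pos [0.4034 0.3662 0.3477] jawyaw 118.8 appr [-0.009 -0.006 -1.   ] F [0.7 0.3 0.1] w 91.7 mm
shift tool mm [  21.2   47.5 -124. ]
rotvec deg [ 0.   1.4 -0.6] shift after turn [  23.6   47.7 -123.5]
rotvec deg [-1.000e+00 -1.786e+02 -1.000e-01] shift after turn [-23.6  47.7 123.5]
```

>>> {"name": "jog_arm", "arguments": {
  "motion": [7, 13, -38, 0, 1.4, -0.6, 7, 13, -38, 0, 0, 0, 7, 13, -38, 0, 0, 0, 3, 6, -10, 0, 0, 0, 0, 0, 0, 0, 0, 0]
}}

```text
t: 1.77
ee_pos: [0.488, 0.2554, 0.3003]
eef_rot: [-0.686, 0.69, 0.162, -0.162]
wrist_force: [0.8, 0.1, -0.1]
gripper_width: 0.996
```

```bash
python3 -c "
from h import *
from bench import r,vision
togo(r.observe(),(.4812,.2674,.20),117.4)
d=vision.read_camera('wrist')
cv2.imwrite('pics/w1.png',cv2.cvtColor(d['pixels'],cv2.COLOR_RGB2BGR))
for c,st,p in blobs(d,(0,150,60),(8,255,255))+blobs(d,(100,100,50),(130,255,255)):
        w=ray(d,p,0.007)[:,:2]; m=w.mean(0); e,V=np.linalg.eigh(np.cov((w-m).T)); L=(w-m)@V[:,1]
        print(c.round(1),st[4],m.round(4),np.degrees(np.arctan2(V[1,1],V[0,1])).round(1),np.ptp(L).round(4))
"
```

```text
t 1.77 pos [0.488  0.2554 0.3003] jawyaw 116.5 appr [ 0.001 -0.006 -1.   ] F [ 0.8  0.1 -0.1] w 91.6 mm
shift tool mm [ -0.5 100.2  14.4]
rotvec deg [ 0.3 -0.9 -0.1] shift after turn [ -0.5 100.3  13.8]
rotvec deg [  0.2 179.1   0.5] shift after turn [  0.5 100.3 -13.8]
[13.4 41.1] 41 [0.463 0.037] 67.2 0.005
[299.5 161.6] 22 [0.4486 0.2494] 116.0 0.0037
[299.2 213.7] 1099 [0.4845 0.2677] -152.6 0.061
[136.8 262.4] 643 [0.5788 0.1699] 141.5 0.0631
[205.8 292.3] 1142 [0.5784 0.2301] -136.9 0.0754
[103.1 298.2] 655 [0.6215 0.1562] 156.1 0.0648
[184.8 330.9] 1647 [0.6197 0.2285] -178.2 0.0572
[147.1 106.1] 1219 [0.4623 0.1342] -150.6 0.0588
[  1.9 242.1] 201 [0.6105 0.0683] -165.2 0.0404
```

View pics/w1.png

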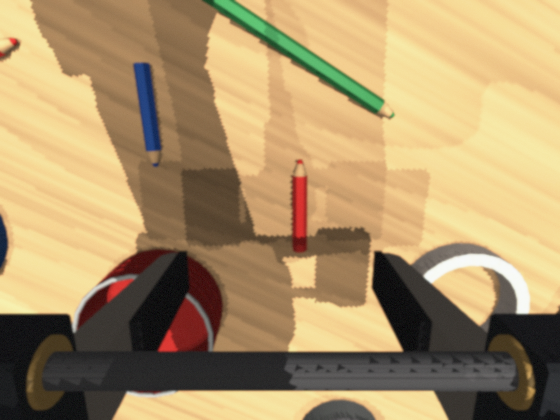

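>>> {"name": "jog_arm", "arguments": {
  "motion": [0, 30, 5, 0, 0, 0, 0, 35, 5, 0, 0, 0, 0, 30, 4, 0, 0, 0, 0, 0, 0, 0, 0, 0],
  "jaw": 0,
  "force": 20
}}

```text
t: 2.15
ee_pos: [0.4799, 0.2749, 0.2067]
eef_rot: [0.688, -0.688, -0.166, 0.162]
wrist_force: [-0.2, -1.7, 0.4]
gripper_width: 0.729
```

```bash
python3 -c "
from h import *
from bench import r,vision
togo(r.observe(),(.4835,.2675,.194),117.4)
"
```

```text
t 2.15 pos [0.4799 0.2749 0.2067] jawyaw 116.8 appr [ 0.007  0.002 -1.   ] F [-0.2 -1.7  0.4] w 67.1 mm
shift tool mm [-0.2 12.8 -8.2]
rotvec deg [ 0.1 -0.6  0.4] shift after turn [-0.2 12.7 -8.3]
rotvec deg [-6.000e-01  1.794e+02  1.000e-01] shift after turn [ 0.2 12.7  8.3]
```

>>> {"name": "jog_arm", "arguments": {
  "motion": [0, 8, -7, 0, 0, 0.4, 0, 3, 0, 0, 0, 0, 0, 0, 0, 0, 0, 0]
}}

```text
t: 2.4
ee_pos: [0.4817, 0.2726, 0.1972]
eef_rot: [0.688, -0.687, -0.166, 0.166]
wrist_force: [1.4, -0.2, -0.4]
gripper_width: 0.516
```

```bash
python3 -c "
from h import *
from bench import r,vision
togo(r.observe(),(.4835,.2675,.194),117.4)
"
```

```text
t 2.40 pos [0.4817 0.2726 0.1972] jawyaw 117.2 appr [-0.     0.001 -1.   ] F [ 1.4 -0.2 -0.4] w 47.5 mm
shift tool mm [-0.7  3.2 -5.3]
rotvec deg [-0.1 -0.2  0. ] shift after turn [-0.8  3.2 -5.3]
rotvec deg [-0.000e+00  1.798e+02 -1.000e-01] shift after turn [0.8 3.2 5.3]
```

>>> {"name": "jog_arm", "arguments": {
  "motion": [0, 3, -6, 0, 0, 0, 0, 0, 0, 0, 0, 0]
}}

```text
t: 2.57
ee_pos: [0.4854, 0.2676, 0.1966]
eef_rot: [0.688, -0.686, -0.168, 0.165]
wrist_force: [0.0, -0.5, -0.7]
gripper_width: 0.5
```

>>> {"name": "jog_arm", "arguments": {
  "motion": [0, 0, 0, 0, 0, 0, 0, 0, 0, 0, 0, 0, 0, 0, 0, 0, 0, 0, 0, 0, 0, 0, 0, 0, 0, 0, 0, 0, 0, 0],
  "jaw": 1
}}

```text
t: 2.98
ee_pos: [0.4871, 0.2672, 0.2001]
eef_rot: [0.689, -0.686, -0.169, 0.162]
wrist_force: [-0.1, -0.2, -0.0]
gripper_width: 0.163
```

```bash
python3 -c "
from h import *
from bench import r,vision
togo(r.observe(),(.4835,.2675,.194),117.4)
d=vision.read_camera('wrist')
cv2.imwrite('pics/w2.png',cv2.cvtColor(d['pixels'],cv2.COLOR_RGB2BGR))
"
```

```text
t 2.98 pos [0.4871 0.2672 0.2001] jawyaw 117.1 appr [ 0.008  0.006 -1.   ] F [-0.1 -0.2 -0. ] w 15.0 mm
shift tool mm [-3.1  6.   1.9]
rotvec deg [-0.1 -0.3  0.6] shift after turn [-3.   6.1  2. ]
rotvec deg [-9.000e-01  1.797e+02 -1.000e-01] shift after turn [ 3.   6.1 -2. ]
```

View pics/w2.png

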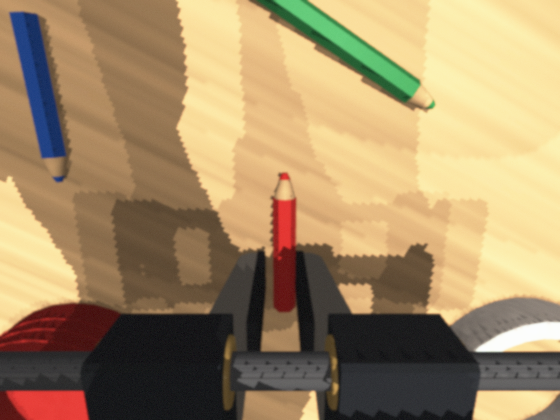

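>>> {"name": "jog_arm", "arguments": {
  "motion": [-2, 5, 2, 0, 0, 0, -1, 3, 0, 0, 0, 0],
  "jaw": -0.2
}}

```text
t: 3.2
ee_pos: [0.4837, 0.2679, 0.1922]
eef_rot: [0.689, -0.686, -0.17, 0.162]
wrist_force: [-0.7, -0.4, 0.4]
gripper_width: 0.241
```

>>> {"name": "jog_arm", "arguments": {
  "motion": [0, 2, 0, 0, 0, 0]
}}

```text
t: 3.28
ee_pos: [0.4834, 0.2685, 0.1904]
eef_rot: [0.689, -0.686, -0.17, 0.162]
wrist_force: [-11.5, 3.0, 36.4]
gripper_width: 0.309
```

```bash
python3 -c "
from h import *
from bench import r,vision
togo(r.observe(),(.4835,.2675,.193),117.4)
"
```

```text
t 3.28 pos [0.4834 0.2685 0.1904] jawyaw 117.1 appr [ 0.009  0.008 -1.   ] F [-11.5   3.   36.4] w 28.4 mm
shift tool mm [-0.3 -2.6 -0.9]
rotvec deg [-0.1 -0.3  0.7] shift after turn [-0.3 -2.6 -0.9]
rotvec deg [ -1.  179.7  -0.2] shift after turn [ 0.3 -2.6  0.9]
```

>>> {"name": "jog_arm", "arguments": {
  "motion": [0, -2, 0, 0, 0, 0.7, 0, 0, 0, 0, 0, 0, 0, 0, 0, 0, 0, 0],
  "jaw": 1
}}

```text
t: 3.53
ee_pos: [0.4827, 0.2693, 0.1919]
eef_rot: [0.688, -0.686, -0.166, 0.167]
wrist_force: [-0.3, 0.1, 0.4]
gripper_width: 0.139
```

>>> {"name": "jog_arm", "arguments": {
  "motion": [0, 0, 0, 0, 0, 0, 0, 0, 0, 0, 0, 0, 0, 0, 0, 0, 0, 0]
}}

```text
t: 3.78
ee_pos: [0.4827, 0.2693, 0.1919]
eef_rot: [0.688, -0.686, -0.166, 0.167]
wrist_force: [0.0, -1.0, 2.8]
gripper_width: 0.11
```

>>> {"name": "jog_arm", "arguments": {
  "motion": [0, -20, 0, 0, 0, 0, 0, -35, 0, 0, 0, 0, 0, -30, 0, 0, 0, 0, 0, 0, 0, 0, 0, 0]
}}

```text
t: 4.12
ee_pos: [0.4821, 0.2682, 0.2763]
eef_rot: [-0.687, 0.687, 0.163, -0.169]
wrist_force: [0.5, 0.8, -0.3]
gripper_width: 0.109
```

```bash
python3 -c "
from h import *
from bench import r,vision
togo(r.observe(),(.604,.201,.28),90)
d=vision.read_camera('wrist')
cv2.imwrite('pics/w3.png',cv2.cvtColor(d['pixels'],cv2.COLOR_RGB2BGR))
"
```

```text
t 4.12 pos [0.4821 0.2682 0.2763] jawyaw 117.2 appr [-0.009 -0.002 -1.   ] F [ 0.5  0.8 -0.3] w 10.0 mm
shift tool mm [  77.7   -4.7 -115.5]
rotvec deg [ 0.  27.2 -0.5] shift after turn [121.9  -3.7 -67.2]
rotvec deg [  -0.7 -152.8   -0. ] shift after turn [-121.9   -3.7   67.2]
```

View pics/w3.png

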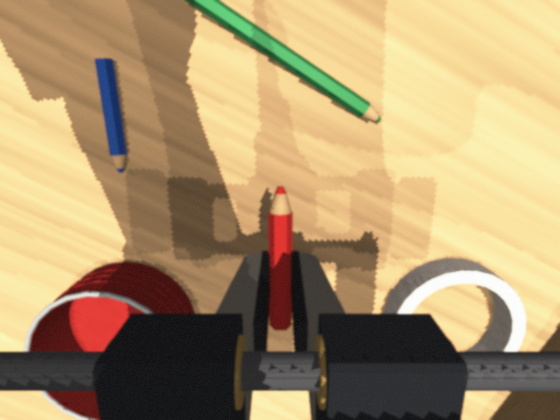

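```bash
python3 -c "
from h import *
from bench import r,vision
togo(r.observe(),(.6043,.2136,.275),117.4)
"
```

```text
t 4.17 pos [0.4814 0.2677 0.2742] jawyaw 117.2 appr [-0.011 -0.004 -1.   ] F [ 0.8 -0.4 -0.7] w 10.2 mm
shift tool mm [  84.6   -2.  -104.3]
rotvec deg [-0.1 -0.2 -0.7] shift after turn [  84.2   -0.8 -104.6]
rotvec deg [  1.  179.8  -0.2] shift after turn [-84.2  -0.8 104.6]
```

>>> {"name": "jog_arm", "arguments": {
  "motion": [24, -1, -30, 0, 0, -0.7, 25, -1, -32, 0, 0, 0, 22, 0, -27, 0, 0, 0, 8, 0, -9, 0, 0, 0, 0, 0, 0, 0, 0, 0]
}}

```text
t: 4.58
ee_pos: [0.5975, 0.2157, 0.2703]
eef_rot: [0.687, -0.686, -0.166, 0.17]
wrist_force: [-0.4, 0.1, 0.5]
gripper_width: 0.111
```

```bash
python3 -c "
from h import *
from bench import r,vision
togo(r.observe(),(.6043,.2136,.222),117.4)
"
```

```text
t 4.58 pos [0.5975 0.2157 0.2703] jawyaw 117.5 appr [-0.006 -0.    -1.   ] F [-0.4  0.1  0.5] w 10.2 mm
shift tool mm [ 5.4 48.3 -5.2]
rotvec deg [-0.1  0.1 -0.3] shift after turn [ 5.1 48.3 -5. ]
rotvec deg [  -0.5 -179.9    0.2] shift after turn [-5.1 48.3  5. ]
```

>>> {"name": "jog_arm", "arguments": {
  "motion": [5, 0, -5, 0, 0, 0, 0, 18, 0, 0, 0, 0, 0, 20, 0, 0, 0, 0, 0, 8, 0, 0, 0, 0, 0, 0, 0, 0, 0, 0]
}}

```text
t: 5.0
ee_pos: [0.5998, 0.2155, 0.2188]
eef_rot: [0.687, -0.686, -0.164, 0.174]
wrist_force: [-0.0, -0.5, 0.7]
gripper_width: 0.111
```

```bash
python3 -c "
from h import *
from bench import r,vision
togo(r.observe(),(.6043,.2136,.222),117.4)
"
```

```text
t 5.00 pos [0.5998 0.2155 0.2188] jawyaw 117.7 appr [-0.014 -0.001 -1.   ] F [-0.  -0.5  0.7] w 10.2 mm
shift tool mm [ 3.  -3.3 -3.8]
rotvec deg [-0.3  0.3 -0.7] shift after turn [ 3.1 -3.2 -3.8]
rotvec deg [  -1.1 -179.7    0.5] shift after turn [-3.1 -3.2  3.8]
```

>>> {"name": "jog_arm", "arguments": {
  "motion": [3, 0, -4, 0, 0, -0.7, 0, 0, 0, 0, 0, 0]
}}

```text
t: 5.17
ee_pos: [0.6031, 0.2148, 0.2183]
eef_rot: [0.688, -0.684, -0.169, 0.171]
wrist_force: [0.4, -0.5, -0.2]
gripper_width: 0.109
```

>>> {"name": "jog_arm", "arguments": {
  "motion": [0, 0, 0, 0, 0, 0, 0, 0, 0, 0, 0, 0, 0, 0, 0, 0, 0, 0, 0, -20, 0, 0, 0, 0, 0, -35, 0, 0, 0, 0, 0, -30, 0, 0, 0, 0, 0, 0, 0, 0, 0, 0],
  "jaw": 0.55
}}

```text
t: 5.75
ee_pos: [0.6033, 0.2151, 0.3089]
eef_rot: [0.689, -0.684, -0.17, 0.171]
wrist_force: [0.7, 0.4, 0.2]
gripper_width: 0.226
```

```bash
python3 -c "
from h import *
from bench import r,vision
togo(r.observe(),(.4625,.1342,.30),119.4)
d=vision.read_camera('wrist')
cv2.imwrite('pics/w4.png',cv2.cvtColor(d['pixels'],cv2.COLOR_RGB2BGR))
"
```

```text
t 5.75 pos [0.6033 0.2151 0.3089] jawyaw 117.9 appr [-0.004  0.006 -1.   ] F [0.7 0.4 0.2] w 20.8 mm
shift tool mm [-162.3    8.9   -5.6]
rotvec deg [-0.4 -1.5 -0. ] shift after turn [-162.4    8.9   -1.4]
rotvec deg [  0.  178.5  -0.6] shift after turn [162.4   8.9   1.4]
```

View pics/w4.png

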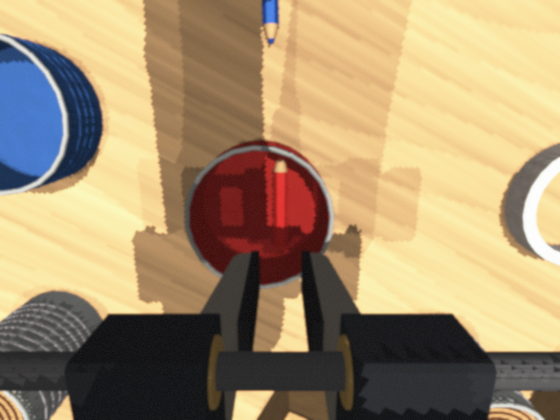

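Red stub A lies in the red tin (280,195). Now the blue stub.

>>> {"name": "jog_arm", "arguments": {
  "motion": [-38, 0, 0, -0.4, -1.5, 0, -38, 0, 0, 0, 0, 0, -38, 0, 0, 0, 0, 0, -30, 0, 0, 0, 0, 0, -10, 0, 0, 0, 0, 0, 0, 0, 0, 0, 0, 0],
  "jaw": 0
}}

```text
t: 6.3
ee_pos: [0.4607, 0.1369, 0.3024]
eef_rot: [-0.684, 0.684, 0.178, -0.182]
wrist_force: [0.2, 0.1, 0.1]
gripper_width: 0.502
```

```bash
cat > look.py <<'E'
from h import *
from bench import r,vision
import sys
def stubs(x,y,save=None,rad=.06):
    d=vision.read_camera('wrist')
    if save: cv2.imwrite(save,cv2.cvtColor(d['pixels'],cv2.COLOR_RGB2BGR))
    for c,st,p in blobs(d,(0,150,60),(8,255,255),150)+blobs(d,(100,100,50),(130,255,255),150):
        w=ray(d,p,0.007)[:,:2]; m=w.mean(0); e,V=np.linalg.eigh(np.cov((w-m).T)); L=(w-m)@V[:,1]
        if np.hypot(*(m-[x,y]))<rad: print(c.round(1),st[4],m.round(4),np.degrees(np.arctan2(V[1,1],V[0,1])).round(1),np.ptp(L).round(4), "boxmid",(m+V[:,1]*(L.max()+L.min())/2).round(4))
E
python3 -c "
from look import *
togo(r.observe(),(.4615,.1342,.20),119.4)
stubs(.4625,.134)
"
```

```text
t 6.30 pos [0.4607 0.1369 0.3024] jawyaw 119.5 appr [-0.006 -0.002 -1.   ] F [0.2 0.1 0.1] w 46.2 mm
shift tool mm [ -0.  102.4  -2.8]
rotvec deg [-0.1  0.1 -0.3] shift after turn [ -0.6 102.4  -2.8]
rotvec deg [-5.000e-01 -1.799e+02  1.000e-01] shift after turn [  0.6 102.4   2.8]
[275.6 212.7] 910 [0.4634 0.1342] -150.3 0.0588 boxmid [0.4637 0.1344]
```

>>> {"name": "jog_arm", "arguments": {
  "motion": [0, 35, -1, 0, 0, 0, 0, 35, -1, 0, 0, 0, 0, 25, -1, 0, 0, 0, 0, 4, 0, 0, 0, 0, 0, 0, 0, 0, 0, 0]
}}

```text
t: 6.77
ee_pos: [0.469, 0.138, 0.2013]
eef_rot: [0.684, -0.683, -0.183, 0.178]
wrist_force: [0.4, 0.6, 0.7]
gripper_width: 0.501
```

```bash
python3 -c "
from look import *
togo(r.observe(),(.4622,.1343,.1928),119.5)
"
```

```text
t 6.77 pos [0.469  0.138  0.2013] jawyaw 119.6 appr [ 0.006  0.003 -1.   ] F [0.4 0.6 0.7] w 46.1 mm
shift tool mm [-7.8  8.4  0.2]
rotvec deg [0.  0.1 0.4] shift after turn [-7.8  8.5  0.2]
rotvec deg [   0.6 -179.9   -0. ] shift after turn [ 7.8  8.5 -0.2]
```

>>> {"name": "jog_arm", "arguments": {
  "motion": [-7, 7, 0, 0, 0, 0.4, 0, 1, 0, 0, 0, 0]
}}

```text
t: 6.93
ee_pos: [0.464, 0.1353, 0.1934]
eef_rot: [-0.683, 0.684, 0.181, -0.181]
wrist_force: [-0.6, -0.7, 0.4]
gripper_width: 0.5
```

>>> {"name": "jog_arm", "arguments": {
  "motion": [0, 0, 0, 0, 0, 0, 0, 0, 0, 0, 0, 0, 0, 0, 0, 0, 0, 0],
  "jaw": 0.6
}}

```text
t: 7.18
ee_pos: [0.465, 0.1358, 0.1956]
eef_rot: [0.684, -0.684, -0.183, 0.179]
wrist_force: [-0.1, 0.7, 0.9]
gripper_width: 0.301
```

```bash
python3 -c "
from look import *
togo(r.observe(),(.4622,.1343,.1928),119.5)
"
```

```text
t 7.18 pos [0.465  0.1358 0.1956] jawyaw 119.7 appr [ 0.005  0.001 -1.   ] F [-0.1  0.7  0.9] w 27.7 mm
shift tool mm [-3.2  2.8  0.1]
rotvec deg [0.1 0.2 0.3] shift after turn [-3.2  2.8  0.1]
rotvec deg [ 4.000e-01 -1.798e+02 -1.000e-01] shift after turn [ 3.2  2.8 -0.1]
```

>>> {"name": "jog_arm", "arguments": {
  "motion": [-3, 2, 0, 0, 0, 0, 0, 0.5, 0, 0, 0, 0, 0, 0, 0, 0, 0, 0, 0, 0, 0, 0, 0, 0],
  "jaw": 1
}}

```text
t: 7.52
ee_pos: [0.4629, 0.1344, 0.195]
eef_rot: [0.684, -0.683, -0.184, 0.178]
wrist_force: [0.2, 0.2, 0.0]
gripper_width: 0.113
```

>>> {"name": "jog_arm", "arguments": {
  "motion": [0, 0, 0, 0, 0, 0]
}}

```text
t: 7.6
ee_pos: [0.463, 0.1344, 0.1951]
eef_rot: [0.684, -0.683, -0.184, 0.178]
wrist_force: [-0.3, -0.3, -0.6]
gripper_width: 0.114
```

>>> {"name": "jog_arm", "arguments": {
  "motion": [0, -20, 0, 0, 0, 0, 0, -35, 0, 0, 0, 0, 0, -25, 0, 0, 0, 0, 0, 0, 0, 0, 0, 0]
}}

```text
t: 7.93
ee_pos: [0.4616, 0.1341, 0.2761]
eef_rot: [0.684, -0.684, -0.182, 0.18]
wrist_force: [0.5, 1.0, 0.0]
gripper_width: 0.108
```

```bash
python3 -c "
from look import *
togo(r.observe(),(.6169,.0175,.275),119.5)
stubs(0,0,'pics/w5.png')
"
```

```text
t 7.93 pos [0.4616 0.1341 0.2761] jawyaw 119.7 appr [ 0.003  0.001 -1.   ] F [0.5 1.  0. ] w 9.9 mm
shift tool mm [  77.2    1.5 -178.2]
rotvec deg [0.  0.2 0.2] shift after turn [  77.7    1.1 -177.9]
rotvec deg [ 3.000e-01 -1.798e+02 -1.000e-01] shift after turn [-77.7   1.1 177.9]
```

View pics/w5.png

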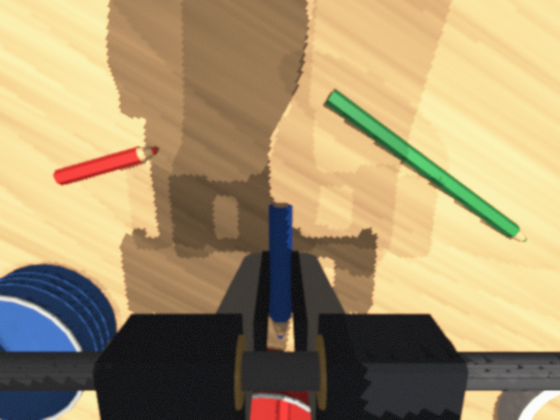

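Blue is held at (280,260) with its tip towards tool +x, so I move it to the blue tin.

>>> {"name": "jog_arm", "arguments": {
  "motion": [16, 0, -37, 0, 0, 0, 16, 0, -37, 0, 0, 0, 16, 0, -37, 0, 0, 0, 15, 0, -36, 0, 0, 0, 10, 0, -21, 0, 0, 0, 2, 0, -6, 0, 0, 0, 0, 0, 0, 0, 0, 0]
}}

```text
t: 8.57
ee_pos: [0.6154, 0.0168, 0.2659]
eef_rot: [0.683, -0.683, -0.181, 0.186]
wrist_force: [-0.7, -0.0, -0.0]
gripper_width: 0.108
```

```bash
python3 -c "
from look import *
togo(r.observe(),(.6169,.0175,.22),119.5)
"
```

```text
t 8.57 pos [0.6154 0.0168 0.2659] jawyaw 120.1 appr [-0.008 -0.001 -1.   ] F [-0.7 -0.  -0. ] w 10.0 mm
shift tool mm [ 2.  45.9 -0.3]
rotvec deg [-0.2  0.6 -0.4] shift after turn [ 1.7 45.9 -0.1]
rotvec deg [  -0.7 -179.4    0.3] shift after turn [-1.7 45.9  0.1]
```

>>> {"name": "jog_arm", "arguments": {
  "motion": [2, 18, 0, 0, 0, -0.4, 0, 18, 0, 0, 0, 0, 0, 9, 0, 0, 0, 0, 0, 0, 0, 0, 0, 0]
}}

```text
t: 8.9
ee_pos: [0.6128, 0.0209, 0.216]
eef_rot: [0.685, -0.681, -0.182, 0.187]
wrist_force: [-0.4, -1.1, 0.1]
gripper_width: 0.112
```

>>> {"name": "jog_arm", "arguments": {
  "motion": [0, 0, 0, 0, 0, 0, 0, 0, 0, 0, 0, 0, 0, 0, 0, 0, 0, 0, 0, -20, 0, 0, 0, 0, 0, -35, 0, 0, 0, 0, 0, -30, 0, 0, 0, 0, 0, 0, 0, 0, 0, 0],
  "jaw": 0.55
}}

```text
t: 9.48
ee_pos: [0.6114, 0.0245, 0.3051]
eef_rot: [0.685, -0.679, -0.182, 0.19]
wrist_force: [0.4, 0.5, 0.2]
gripper_width: 0.221
```

```bash
python3 -c "
from look import *
togo(r.observe(),(.489,.0076,.30),44.4)
stubs(0,0,'pics/w6.png')
"
```

```text
t 9.48 pos [0.6114 0.0245 0.3051] jawyaw 120.5 appr [-0.013  0.005 -1.   ] F [0.4 0.5 0.2] w 20.4 mm
shift tool mm [-114.     6.6   47.6]
rotvec deg [-0.2 76.1 -0.8] shift after turn [-73.6   5.1 -99.3]
rotvec deg [  -0.9 -103.9    0.2] shift after turn [73.6  5.1 99.3]
```

View pics/w6.png

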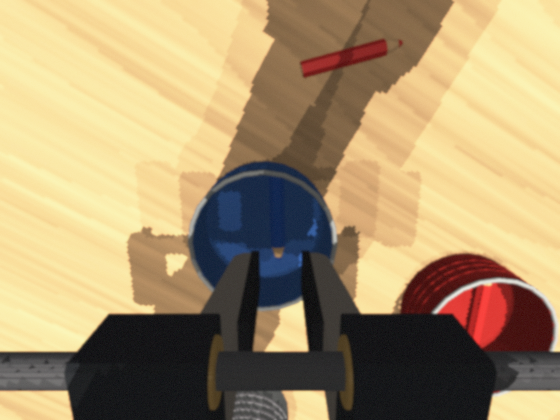

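>>> {"name": "jog_arm", "arguments": {
  "motion": [0, 0, 0, 0, 6.9, -0.8, 0, 0, 0, 0, 6.9, 0, 0, 0, 0, 0, 6.9, 0, 0, 0, 0, 0, 6.9, 0, 0, 0, 0, 0, 6.9, 0, 0, 0, 0, 0, 6.9, 0, 0, 0, 0, 0, 6.9, 0, 0, 0, 0, 0, 6.9, 0],
  "jaw": 0
}}

```text
t: 10.2
ee_pos: [0.6081, 0.0247, 0.3016]
eef_rot: [0.692, -0.684, 0.165, -0.161]
wrist_force: [0.2, -0.1, -0.3]
gripper_width: 0.5
```

>>> {"name": "jog_arm", "arguments": {
  "motion": [0, 0, 0, 0, 6.9, 0, 0, 0, 0, 0, 6.5, 0, 0, 0, 0, 0, 4, 0, 0, 0, 0, 0, 0, 0]
}}

```text
t: 10.53
ee_pos: [0.6065, 0.0254, 0.2989]
eef_rot: [0.656, -0.65, 0.275, -0.267]
wrist_force: [-0.8, -0.5, -1.0]
gripper_width: 0.5
```

```bash
python3 -c "
from look import *
togo(r.observe(),(.489,.0076,.30),44.4)
"
```

```text
t 10.53 pos [0.6065 0.0254 0.2989] jawyaw 44.9 appr [-0.007  0.011 -1.   ] F [-0.8 -0.5 -1. ] w 46.0 mm
shift tool mm [-70.4  -0.5 -95.7]
rotvec deg [-0.2  0.5 -0.7] shift after turn [-69.5  -1.1 -96.4]
rotvec deg [  -1.1 -179.5    0.3] shift after turn [69.5 -1.1 96.4]
```

>>> {"name": "jog_arm", "arguments": {
  "motion": [-23, 0, -32, 0, 0.5, -0.7, -23, 0, -32, 0, 0, 0, -17, 0, -24, 0, 0, 0, -5, 0, -6, 0, 0, 0, 0, 0, 0, 0, 0, 0]
}}

```text
t: 10.95
ee_pos: [0.4867, 0.0079, 0.2951]
eef_rot: [0.654, -0.654, 0.27, -0.269]
wrist_force: [0.3, -0.5, 0.5]
gripper_width: 0.5
```

```bash
python3 -c "
from look import *
stubs(.488,.0076,'pics/w7.png')
togo(r.observe(),(.489,.0076,.20),44.4)
"
```

```text
[282.  217.2] 1118 [0.4911 0.0079] 135.2 0.0609 boxmid [0.4917 0.0073]
t 11.00 pos [0.4874 0.008  0.2952] jawyaw 45.2 appr [-0.  0. -1.] F [-0.2  0.1  1. ] w 46.0 mm
shift tool mm [ 1.4 95.2  0.8]
rotvec deg [ 0.   0.8 -0. ] shift after turn [ 1.4 95.2  0.8]
rotvec deg [  -0.  -179.2   -0. ] shift after turn [-1.4 95.2 -0.8]
```

View pics/w7.png

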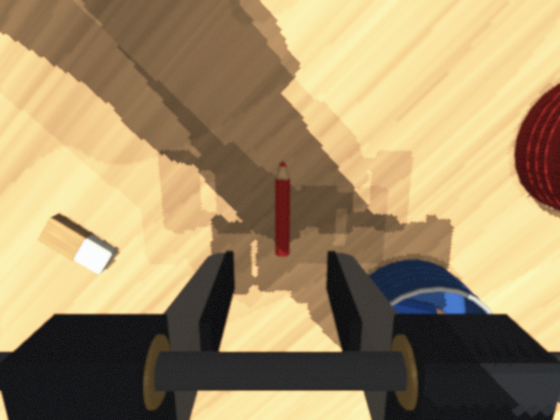

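>>> {"name": "jog_arm", "arguments": {
  "motion": [2, 35, 1, 0, 0, 0, 0, 35, 0, 0, 0, 0, 0, 18, 0, 0, 0, 0, 0, 3, 0, 0, 0, 0, 0, 0, 0, 0, 0, 0],
  "jaw": 0.4
}}

```text
t: 11.42
ee_pos: [0.4985, 0.0089, 0.2032]
eef_rot: [0.657, -0.652, 0.263, -0.272]
wrist_force: [0.7, 0.2, 0.2]
gripper_width: 0.299
```

```bash
python3 -c "
from look import *
togo(r.observe(),(.4898,.0078,.1928),45.2)
"
```

```text
t 11.42 pos [0.4985 0.0089 0.2032] jawyaw 45.6 appr [ 0.014  0.002 -1.   ] F [0.7 0.2 0.2] w 27.5 mm
shift tool mm [-5.5 10.2 -7. ]
rotvec deg [-0.7  0.4  0.5] shift after turn [-5.4 10.4 -6.9]
rotvec deg [   0.8 -179.6    1. ] shift after turn [ 5.4 10.4  6.9]
```

>>> {"name": "jog_arm", "arguments": {
  "motion": [-5, 0, -7, -0.7, 0, 0.5, 0, 7, 0, 0, 0, 0, 0, 1, 0, 0, 0, 0]
}}

```text
t: 11.67
ee_pos: [0.4919, 0.0074, 0.1964]
eef_rot: [0.655, -0.655, 0.266, -0.268]
wrist_force: [0.4, -0.5, 0.1]
gripper_width: 0.295
```

```bash
python3 -c "
from look import *
togo(r.observe(),(.4898,.0078,.1928),45.2)
"
```

```text
t 11.67 pos [0.4919 0.0074 0.1964] jawyaw 45.6 appr [ 0.002 -0.001 -1.   ] F [ 0.4 -0.5  0.1] w 27.2 mm
shift tool mm [-1.8  3.6 -1.2]
rotvec deg [-0.1  0.4  0.1] shift after turn [-1.7  3.6 -1.2]
rotvec deg [ 2.000e-01 -1.796e+02  1.000e-01] shift after turn [1.7 3.6 1.2]
```

>>> {"name": "jog_arm", "arguments": {
  "motion": [-1, 3, -1, 0, 0, 0, 0, 0.5, 0, 0, 0, 0, 0, 0, 0, 0, 0, 0, 0, 0, 0, 0, 0, 0, 0, 0, 0, 0, 0, 0],
  "jaw": 1
}}

```text
t: 12.08
ee_pos: [0.4913, 0.0077, 0.1948]
eef_rot: [0.656, -0.654, 0.265, -0.269]
wrist_force: [-0.0, -0.4, 0.3]
gripper_width: 0.112
```

>>> {"name": "jog_arm", "arguments": {
  "motion": [0, -20, 0, 0, 0, 0, 0, -35, 0, 0, 0, 0, 0, -28, 0, 0, 0, 0, 0, 0, 0, 0, 0, 0]
}}

```text
t: 12.42
ee_pos: [0.4903, 0.0074, 0.2796]
eef_rot: [0.655, -0.655, 0.266, -0.268]
wrist_force: [0.6, -0.4, -0.6]
gripper_width: 0.111
```

```bash
python3 -c "
from look import *
stubs(0,0,'pics/w8.png')
togo(r.observe(),(.604,.201,.29),117.4)
"
```

```text
t 12.47 pos [0.4897 0.0076 0.278 ] jawyaw 45.6 appr [ 0.001 -0.001 -1.   ] F [-0.9 -0.4  1.1] w 10.2 mm
shift tool mm [-53.5 -12.1 218.2]
rotvec deg [  0.  -71.8   0.1] shift after turn [190.5 -12.  119.2]
rotvec deg [-1.000e-01  1.082e+02  0.000e+00] shift after turn [-190.5  -12.  -119.2]
```

View pics/w8.png

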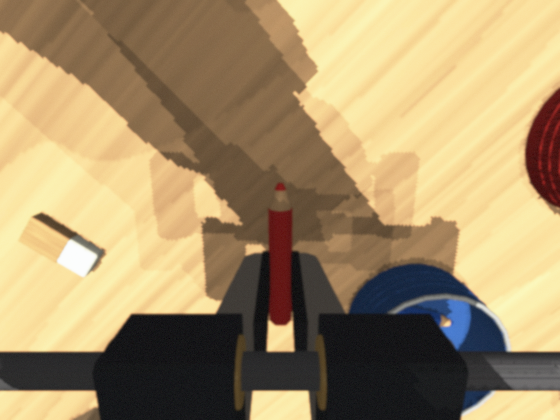

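>>> {"name": "jog_arm", "arguments": {
  "motion": [0, -4, 0, 0, -6.9, 0, 0, -4, 0, 0, -6.9, 0, 0, -4, 0, 0, -6.9, 0, 0, 0, 0, 0, -6.9, 0, 0, 0, 0, 0, -6.9, 0, 0, 0, 0, 0, -6.9, 0, 0, 0, 0, 0, -6.9, 0, 0, 0, 0, 0, -6.9, 0]
}}

```text
t: 13.13
ee_pos: [0.4868, 0.0088, 0.284]
eef_rot: [0.703, -0.702, -0.076, 0.082]
wrist_force: [0.1, 0.4, -0.6]
gripper_width: 0.115
```

>>> {"name": "jog_arm", "arguments": {
  "motion": [0, 0, 0, 0, -6.9, 0, 0, 0, 0, 0, -5, 0, 0, 0, 0, 0, -1.5, 0, 0, 0, 0, 0, 0, 0]
}}

```text
t: 13.47
ee_pos: [0.485, 0.0088, 0.2793]
eef_rot: [0.689, -0.686, -0.161, 0.171]
wrist_force: [1.1, -0.4, -0.6]
gripper_width: 0.112
```

```bash
python3 -c "
from look import *
togo(r.observe(),(.6143,.194,.29),117.4)
"
```

```text
t 13.47 pos [0.485  0.0088 0.2793] jawyaw 117.1 appr [-0.015  0.001 -1.   ] F [ 1.1 -0.4 -0.6] w 10.3 mm
shift tool mm [199.4 -12.5 105.9]
rotvec deg [-0.5 -0.3 -0.7] shift after turn [200.  -10.7 104.9]
rotvec deg [  1.2 179.7  -0.7] shift after turn [-200.   -10.7 -104.9]
```

>>> {"name": "jog_arm", "arguments": {
  "motion": [35, -4, 18, -0.5, -0.3, -0.7, 35, -4, 18, 0, 0, 0, 35, -3, 18, 0, 0, 0, 35, 0, 18, 0, 0, 0, 35, 0, 18, 0, 0, 0, 18, 0, 9, 0, 0, 0, 4, 0, 2, 0, 0, 0, 0, 0, 0, 0, 0, 0]
}}

```text
t: 14.13
ee_pos: [0.6163, 0.1936, 0.2795]
eef_rot: [0.689, -0.688, -0.158, 0.168]
wrist_force: [0.6, -0.5, -0.6]
gripper_width: 0.109
```

```bash
python3 -c "
from look import *
togo(r.observe(),(.6143,.194,.222),117.4)
"
```

```text
t 14.13 pos [0.6163 0.1936 0.2795] jawyaw 116.6 appr [-0.014 -0.002 -1.   ] F [ 0.6 -0.5 -0.6] w 10.0 mm
shift tool mm [-0.9 57.5  1. ]
rotvec deg [-0.3 -0.8 -0.8] shift after turn [-1.6 57.5  1.3]
rotvec deg [  1.2 179.2  -0.4] shift after turn [ 1.6 57.5 -1.3]
```

>>> {"name": "jog_arm", "arguments": {
  "motion": [-1, 20, 1, 0, -0.8, -0.8, 0, 22, 0, 0, 0, 0, 0, 12, 0, 0, 0, 0, 0, 0, 0, 0, 0, 0]
}}

```text
t: 14.47
ee_pos: [0.6123, 0.1898, 0.2223]
eef_rot: [0.688, -0.686, -0.165, 0.167]
wrist_force: [0.6, 0.1, -0.2]
gripper_width: 0.107
```

```bash
python3 -c "
from look import *
togo(r.observe(),(.6143,.194,.222),117.4)
"
```

```text
t 14.47 pos [0.6123 0.1898 0.2223] jawyaw 117.2 appr [-0.004  0.002 -1.   ] F [ 0.6  0.1 -0.2] w 9.8 mm
shift tool mm [3.7 0.3 2.9]
rotvec deg [-0.2 -0.2 -0.2] shift after turn [3.7 0.3 2.8]
rotvec deg [  0.3 179.8  -0.3] shift after turn [-3.7  0.3 -2.8]
```

>>> {"name": "jog_arm", "arguments": {
  "motion": [3, 0, 4, 0, 0, 0, 0, 0, 0, 0, 0, 0]
}}

```text
t: 14.63
ee_pos: [0.6125, 0.1925, 0.2219]
eef_rot: [0.688, -0.687, -0.162, 0.167]
wrist_force: [-0.6, 0.4, -0.2]
gripper_width: 0.114
```

>>> {"name": "jog_arm", "arguments": {
  "motion": [0, 0, 0, 0, 0, 0, 0, 0, 0, 0, 0, 0, 0, 0, 0, 0, 0, 0, 0, -20, 0, 0, 0, 0, 0, -35, 0, 0, 0, 0, 0, -38, 0, 0, 0, 0, 0, -10, 0, 0, 0, 0, 0, 0, 0, 0, 0, 0],
  "jaw": 0.55
}}

```text
t: 15.3
ee_pos: [0.6137, 0.1917, 0.3331]
eef_rot: [0.688, -0.687, -0.163, 0.165]
wrist_force: [0.0, -0.3, -1.1]
gripper_width: 0.228
```

```bash
python3 -c "
from look import *
stubs(0,0,'pics/w9.png')
togo(r.observe(),(.5827,-.2963,.36),78)
"
```

```text
t 15.35 pos [0.6138 0.1917 0.3327] jawyaw 116.9 appr [-0.003  0.001 -1.   ] F [0.4 0.3 0.5] w 20.6 mm
shift tool mm [-248.4  -27.7 -421.2]
rotvec deg [-0.1 38.9 -0.1] shift after turn [  71.   -27.3 -483.8]
rotvec deg [-2.000e-01 -1.411e+02  1.000e-01] shift after turn [-71.  -27.3 483.8]
```

View pics/w9.png

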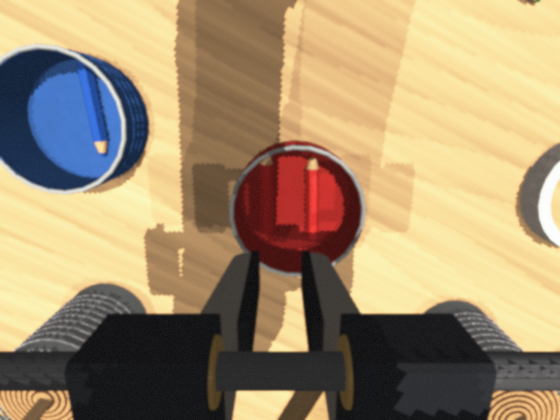

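Both red stubs lie side by side in the red tin, at (265,195) and (312,195), and blue lies in its own tin at (92,110). Next the sharpener.

>>> {"name": "jog_arm", "arguments": {
  "motion": [0, -8, 0, 0, 6.9, 0, 0, -8, 0, 0, 6.9, 0, 0, -8, 0, 0, 6.9, 0, 0, -8, 0, 0, 6.9, 0, 0, 0, 0, 0, 6.5, 0, 0, 0, 0, 0, 2, 0, 0, 0, 0, 0, 0, 0],
  "jaw": -0.2
}}

```text
t: 15.93
ee_pos: [0.6117, 0.1905, 0.3564]
eef_rot: [-0.702, 0.706, -0.072, 0.062]
wrist_force: [0.2, 0.2, -0.1]
gripper_width: 0.596
```

```bash
python3 -c "
from look import *
togo(r.observe(),(.5827,-.2963,.36),78)
"
```

```text
t 15.93 pos [0.6117 0.1905 0.3564] jawyaw 79.1 appr [-0.014 -0.004 -1.   ] F [ 0.2  0.2 -0.1] w 54.9 mm
shift tool mm [  63.4   -1.4 -483.6]
rotvec deg [ 0.4  1.1 -0.7] shift after turn [  72.8   -3.6 -482.2]
rotvec deg [  -1.2 -178.9   -0.6] shift after turn [-72.8  -3.6 482.2]
```

>>> {"name": "jog_arm", "arguments": {
  "motion": [6, -1, -40, 0.4, 1.1, -0.7, 6, -1, -40, 0, 0, 0, 6, -1, -40, 0, 0, 0, 6, -1, -40, 0, 0, 0, 6, -1, -40, 0, 0, 0, 6, -1, -40, 0, 0, 0, 6, -1, -40, 0, 0, 0, 6, -1, -40, 0, 0, 0]
}}

```text
t: 16.6
ee_pos: [0.594, -0.1297, 0.3516]
eef_rot: [0.706, -0.703, 0.067, -0.056]
wrist_force: [0.5, 1.0, 0.3]
gripper_width: 0.597
```

```bash
python3 -c "
from look import *
togo(r.observe(),(.5827,-.2963,.37),78)
"
```

```text
t 16.60 pos [ 0.594  -0.1297  0.3516] jawyaw 80.0 appr [-0.016  0.005 -1.   ] F [0.5 1.  0.3] w 55.0 mm
shift tool mm [  17.4  -19.1 -166. ]
rotvec deg [-0.1  2.  -0.9] shift after turn [  23.6  -18.4 -165.3]
rotvec deg [  -1.4 -177.9    0.2] shift after turn [-23.6 -18.4 165.3]
```

>>> {"name": "jog_arm", "arguments": {
  "motion": [6, -6, -38, 0, 2, -0.9, 6, -6, -38, 0, 0, 0, 6, -4, -38, 0, 0, 0, 4, 0, -26, 0, 0, 0, 0, 0, -6, 0, 0, 0, 0, 0, 0, 0, 0, 0]
}}

```text
t: 17.1
ee_pos: [0.58, -0.2956, 0.3599]
eef_rot: [-0.702, 0.704, -0.081, 0.073]
wrist_force: [-0.2, 1.1, -0.7]
gripper_width: 0.596
```

```bash
python3 -c "
from look import *
togo(r.observe(),(.5827,-.2963,.37),78)
import pickle
d=vision.read_camera('wrist'); pickle.dump(d,open('wt.pkl','wb'))
cv2.imwrite('pics/w10.png',cv2.cvtColor(d['pixels'],cv2.COLOR_RGB2BGR))
P=pts(d).reshape(-1,3)
for a,b in[(.112,.135),(.095,.102)]:
  q=P[(P[:,2]>a)&(P[:,2]<b)&(np.hypot(P[:,0]-.583,P[:,1]+.297)<.04)]; print(len(q))
  if len(q)>4: print(q.mean(0).round(4),cv2.minAreaRect((q[:,:2]*1000).astype(np.float32)))
for c,st,p in blobs(d,(23,170,120),(32,255,255),60):
    w=ray(d,p,0.018)[:,:2]; m=w.mean(0);e,V=np.linalg.eigh(np.cov((w-m).T));L=(w-m)@V[:,1];print('line',m.round(4),np.degrees(np.arctan2(*V[::-1,1])),np.ptp(L),st)
"
```

```text
t 17.10 pos [ 0.58   -0.2956  0.3599] jawyaw 77.6 appr [-0.011 -0.002 -1.   ] F [-0.2  1.1 -0.7] w 54.9 mm
shift tool mm [  2.7 -10.1  -0.1]
rotvec deg [ 0.2 -0.4 -0.6] shift after turn [  2.8 -10.1  -0.1]
rotvec deg [  1.  179.5   0.4] shift after turn [ -2.8 -10.1   0.1]
448
[ 0.5843 -0.2953  0.1268] ((585.8358154296875, -295.52386474609375), (31.48923110961914, 11.912732124328613), 78.00950622558594)
4002
[ 0.5973 -0.2985  0.0986] ((598.6844482421875, -298.5966491699219), (58.70762634277344, 48.451202392578125), 78.00381469726562)
```

View pics/w10.png

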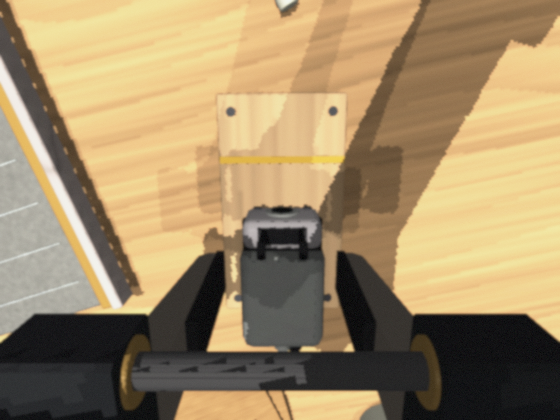

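```bash
python3 -c "
from h import *
import pickle
d=pickle.load(open('wt.pkl','rb'))
hsv=cv2.cvtColor(d['pixels'],cv2.COLOR_RGB2HSV)
print(hsv[152:167,290],hsv[152:167,230][5:10])
for c,st,p in blobs(d,(15,175,120),(34,255,255),60):
    p=p[(p[:,0]>215)&(p[:,0]<350)&(p[:,1]>150)&(p[:,1]<168)]
    if len(p)<50: continue
    w=ray(d,p,0.018)[:,:2]; m=w.mean(0);e,V=np.linalg.eigh(np.cov((w-m).T));L=(w-m)@V[:,1];print('line',m.round(4),np.degrees(np.arctan2(*V[::-1,1])),np.ptp(L),st)
    for t in ([.5858,-.2955],): dd=np.array(t)-m; a=np.radians(-12); print((dd@[np.cos(a),np.sin(a)]), dd@[-np.sin(a),np.cos(a)])
"
```

```text
[[ 17  94 231]
 [ 17  95 231]
 [ 17  96 230]
 [ 18 108 229]
 [ 20 133 228]
 [ 21 160 226]
 [ 22 169 225]
 [ 22 173 224]
 [ 22 173 224]
 [ 21 170 224]
 [ 20 160 219]
 [ 19 126 208]
 [ 17 105 219]
 [ 17  96 228]
 [ 17  94 231]] [[ 20 160 218]
 [ 21 168 224]
 [ 21 171 225]
 [ 21 171 225]
 [ 21 172 224]]
```

```bash
cat > sh.py <<'E'
from h import *
def measure(d,lo=(19,135,120),near=(.5407,-.2888)):
    hsv=cv2.cvtColor(d['pixels'],cv2.COLOR_RGB2HSV); m=cv2.inRange(hsv,np.array(lo),np.array((34,255,255)))
    p=np.argwhere(m>0)[:,::-1]; w=ray(d,p,.018)[:,:2]-near
    a=np.radians(-12); ex=np.array([np.cos(a),np.sin(a)]); ey=np.array([-np.sin(a),np.cos(a)])
    k=(abs(w@ex)<.009)&(abs(w@ey)<.056); l=w[k]
    P=pts(d).reshape(-1,3); q=P[:,:2]-near; X,Y=q@ex,q@ey
    t=(P[:,2]>.112)&(P[:,2]<.133)&(X>-.03)&(X<.07)&(abs(Y)<.03)
    c=(P[:,2]>.0955)&(P[:,2]<.1025)&(X>-.05)&(X<.1)&(abs(Y)<.03)
    lx=(l@ex).mean()
    print("line n",k.sum(),"x",(lx*1000).round(1),"y",((l@ey).mean()*1000).round(1))
    if t.sum()>5: print("tabs n",t.sum(),"x rel line mid-range",((X[t].max()+X[t].min())/2*1000-lx*1000).round(1),"mean",(X[t].mean()*1000-lx*1000).round(1),"y",(Y[t].min()*1000).round(1),(Y[t].max()*1000).round(1))
    if c.sum()>5: print("carr/housing top front x rel line",(np.percentile(X[c],[0,1,3])*1000-lx*1000).round(1))
E
python3 -c "
from sh import *
import pickle
measure(pickle.load(open('wt.pkl','rb')))
measure(pickle.load(open('top0.pkl','rb')),(22,160,150))"
```

```text
line n 865 x 3.5 y 1.6
tabs n 448 x rel line mid-range 42.0 mean 40.4 y -12.9 18.6
carr/housing top front x rel line [31.  32.3 33.1]
line n 112 x 0.1 y 0.8
tabs n 44 x rel line mid-range 42.8 mean 42.5 y -14.6 17.0
carr/housing top front x rel line [32.7 33.4 35.2]
```

```bash
python3 -c "
from look import *
togo(r.observe(),(.5839,-.2961,.3),78)"
```

```text
t 17.15 pos [ 0.58   -0.2949  0.3597] jawyaw 77.6 appr [-0.012 -0.001 -1.   ] F [-0.6 -0.4  0. ] w 55.3 mm
shift tool mm [ 4.7 59.6 -0.1]
rotvec deg [ 0.2 -0.4 -0.7] shift after turn [ 4.  59.7 -0.4]
rotvec deg [  1.  179.6   0.4] shift after turn [-4.  59.7  0.4]
```

>>> {"name": "jog_arm", "arguments": {
  "motion": [4, 10, 0, 0.2, -0.4, -0.7, 0, 15, 0, 0, 0, 0, 0, 15, 0, 0, 0, 0, 0, 5, 0, 0, 0, 0, 0, 0, 0, 0, 0, 0]
}}

```text
t: 17.57
ee_pos: [0.5869, -0.2846, 0.3107]
eef_rot: [0.706, -0.701, 0.069, -0.068]
wrist_force: [0.2, -1.5, 0.0]
gripper_width: 0.599
```

```bash
python3 -c "
from look import *
togo(r.observe(),(.5839,-.2961,.298),78)"
```

```text
t 17.57 pos [ 0.5869 -0.2846  0.3107] jawyaw 78.9 appr [-0.     0.007 -1.   ] F [ 0.2 -1.5  0. ] w 55.1 mm
shift tool mm [ -0.7  12.6 -11.9]
rotvec deg [-0.4  0.9 -0.1] shift after turn [ -0.5  12.7 -11.9]
rotvec deg [-1.000e-01 -1.791e+02  6.000e-01] shift after turn [ 0.5 12.7 11.9]
```

>>> {"name": "jog_arm", "arguments": {
  "motion": [0, 0, -11, -0.4, 0.9, 0, 0, 3, 0, 0, 0, 0, 0, 0, 0, 0, 0, 0]
}}

```text
t: 17.82
ee_pos: [0.586, -0.2927, 0.308]
eef_rot: [0.704, -0.703, 0.073, -0.072]
wrist_force: [0.2, 0.9, -0.1]
gripper_width: 0.6
```

```bash
python3 -c "
from look import *
togo(r.observe(),(.5839,-.2961,.298),78)"
```

```text
t 17.82 pos [ 0.586  -0.2927  0.308 ] jawyaw 78.2 appr [-0.001  0.001 -1.   ] F [ 0.2  0.9 -0.1] w 55.2 mm
shift tool mm [-1.4 10.  -3.8]
rotvec deg [-0.   0.2 -0.1] shift after turn [-1.4 10.  -3.8]
rotvec deg [-1.000e-01 -1.798e+02  0.000e+00] shift after turn [ 1.4 10.   3.8]
```

>>> {"name": "jog_arm", "arguments": {
  "motion": [-1, 6, -4, 0, 0, 0, 0, 3, 0, 0, 0, 0, 0, 0, 0, 0, 0, 0],
  "jaw": 0.1
}}

```text
t: 18.07
ee_pos: [0.5845, -0.2969, 0.2998]
eef_rot: [-0.703, 0.703, -0.072, 0.073]
wrist_force: [0.4, 1.0, -0.4]
gripper_width: 0.454
```

```bash
python3 -c "
from look import *
togo(r.observe(),(.5839,-.2961,.298),78)"
```

```text
t 18.07 pos [ 0.5845 -0.2969  0.2998] jawyaw 78.2 appr [ 0.001 -0.    -1.   ] F [ 0.4  1.  -0.4] w 41.7 mm
shift tool mm [-0.7  1.8  0.7]
rotvec deg [-0.   0.2  0.1] shift after turn [-0.7  1.8  0.7]
rotvec deg [ 1.000e-01 -1.798e+02  0.000e+00] shift after turn [ 0.7  1.8 -0.7]
```

>>> {"name": "jog_arm", "arguments": {
  "motion": [0, 2, 0, 0, 0, 0, 0, 0, 0, 0, 0, 0, 0, 0, 0, 0, 0, 0, 0, 0, 0, 0, 0, 0, 0, 0, 0, 0, 0, 0],
  "jaw": 1,
  "force": 35
}}

```text
t: 18.48
ee_pos: [0.5844, -0.2967, 0.2977]
eef_rot: [0.704, -0.703, 0.072, -0.073]
wrist_force: [-0.3, 0.3, -1.3]
gripper_width: 0.218
```

```bash
python3 -c "
from look import *
togo(r.observe(),(.5839,-.2961,.298),78)"
```

```text
t 18.48 pos [ 0.5844 -0.2967  0.2977] jawyaw 78.2 appr [ 0.001  0.001 -1.   ] F [-0.3  0.3 -1.3] w 20.0 mm
shift tool mm [-0.6 -0.3  0.5]
rotvec deg [-0.1  0.2  0.1] shift after turn [-0.6 -0.3  0.5]
rotvec deg [ 1.000e-01 -1.798e+02  1.000e-01] shift after turn [ 0.6 -0.3 -0.5]
```

>>> {"name": "jog_arm", "arguments": {
  "motion": [-6, 0, 0, 0, 0, 0, -7, 0, 0, 0, 0, 0, -5, 0, 0, 0, 0, 0, 0, 0, 0, 0, 0, 0]
}}

```text
t: 18.82
ee_pos: [0.5701, -0.293, 0.2977]
eef_rot: [-0.702, 0.705, -0.066, 0.078]
wrist_force: [5.3, -1.3, -6.0]
gripper_width: 0.224
```

```bash
cat > chk.py <<'E'
from look import *
from sh import measure
import sys
s=r.observe(); togo(s)
ex=np.array([.9781,-.2079,0]); ey=np.array([.2079,.9781,0])
p=s["ee_pos"]-[.5844,-.2967,.2977]; print("pulled mm",(-p@ex*1000).round(1),"side",(p@ey*1000).round(1),"up",(p[2]*1000).round(1),"F along ex",(s["wrist_force"]@ex).round(1))
for n,lo in(("wrist",(19,135,120)),("top",(22,160,150))):
    d=vision.read_camera(n); print(n); measure(d,lo)
    cv2.imwrite(f'pics/{n}_{sys.argv[1]}.png',cv2.cvtColor(d['pixels'],cv2.COLOR_RGB2BGR) if n=="wrist" else cv2.resize(cv2.cvtColor(d['pixels'],cv2.COLOR_RGB2BGR)[150:260,380:460],None,fx=5,fy=5,interpolation=cv2.INTER_CUBIC))
E
python3 chk.py p1
```

```text
t 18.82 pos [ 0.5701 -0.293   0.2977] jawyaw 78.3 appr [ 0.017 -0.006 -1.   ] F [ 5.3 -1.3 -6. ] w 20.6 mm
pulled mm 14.7 side 0.7 up 0.0 F along ex 5.5
wrist
line n 1255 x 3.6 y 1.3
tabs n 1829 x rel line mid-range 30.1 mean 24.3 y -21.4 27.0
carr/housing top front x rel line [19.4 20.4 20.8]
top
line n 42 x 0.1 y -2.5
carr/housing top front x rel line [38.  39.1 57.4]
```

View pics/wrist_p1.png

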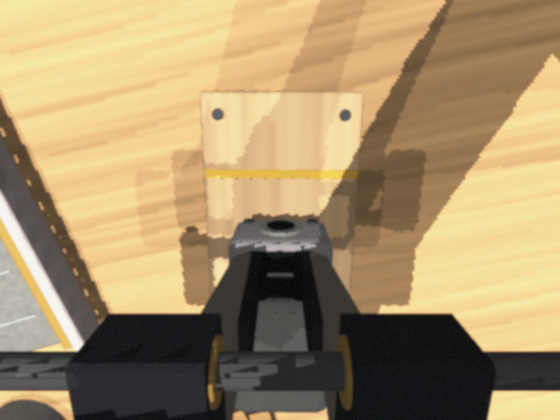

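```bash
python3 -c "
from look import *
togo(r.observe(),(.5844-.0296,-.2967+.0063,.2977),78.2)"
```

```text
t 18.92 pos [ 0.5706 -0.2931  0.2977] jawyaw 78.3 appr [ 0.017 -0.006 -1.   ] F [ 5.1 -2.  -6.1] w 20.6 mm
shift tool mm [-16.   -0.3  -0.6]
rotvec deg [0.1 0.1 1. ] shift after turn [-16.    0.   -0.6]
rotvec deg [   1.6 -179.9   -0.2] shift after turn [16.   0.   0.6]
```

>>> {"name": "jog_arm", "arguments": {
  "motion": [-6, 0, 0, 0, 0, 0.5, -6, 0, 0, 0, 0, 0.5, -4, 0, 0, 0, 0, 0.3, 0, 0, 0, 0, 0, 0, 0, 0, 0, 0, 0, 0]
}}

```text
t: 19.33
ee_pos: [0.5606, -0.29, 0.2977]
eef_rot: [-0.7, 0.707, -0.066, 0.078]
wrist_force: [6.9, -2.7, -6.0]
gripper_width: 0.223
```

```bash
python3 chk.py p2;  python3 -c "
from look import *
togo(r.observe(),(.5844-.0296,-.2967+.0063,.2977),78.2)"
```

```text
t 19.33 pos [ 0.5606 -0.29    0.2977] jawyaw 78.3 appr [ 0.016 -0.011 -1.   ] F [ 6.9 -2.7 -6. ] w 20.6 mm
pulled mm 24.6 side 1.6 up 0.0 F along ex 7.3
wrist
line n 1102 x 3.7 y -3.7
tabs n 1834 x rel line mid-range 20.5 mean 14.4 y -21.3 27.1
carr/housing top front x rel line [ 9.7 10.5 10.9]
top
line n 48 x 0.1 y -11.5
tabs n 6 x rel line mid-range 25.8 mean 25.6 y 24.2 26.5
carr/housing top front x rel line [25.9 27.9 55.7]
t 19.43 pos [ 0.5608 -0.29    0.2977] jawyaw 78.3 appr [ 0.016 -0.011 -1.   ] F [ 7.8 -1.9 -7.1] w 20.1 mm
shift tool mm [-5.8 -0.1 -1.6]
rotvec deg [0.4 0.1 1. ] shift after turn [-5.8  0.  -1.6]
rotvec deg [   1.6 -179.9   -0.6] shift after turn [5.8 0.  1.6]
```

View pics/wrist_p2.png

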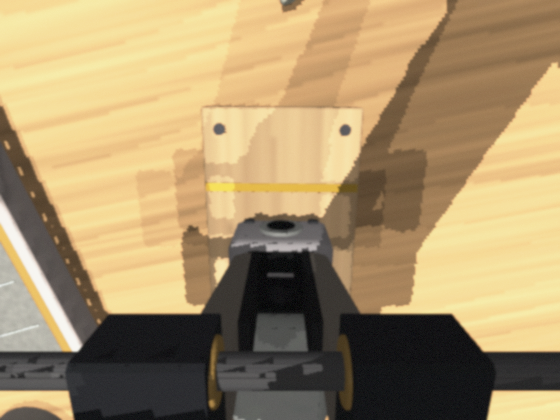

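View pics/top_p2.png

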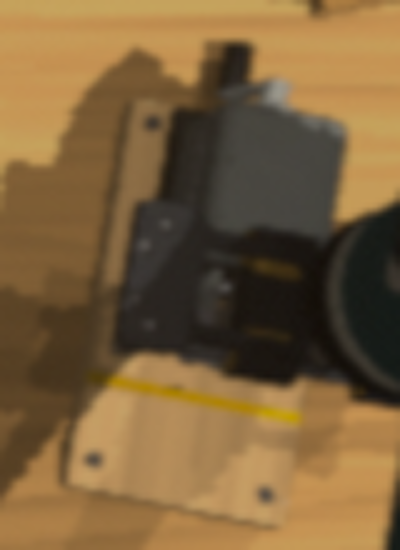

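>>> {"name": "jog_arm", "arguments": {
  "motion": [-5, 0, 0, 0, 0, 0.5, -5, 0, 0, 0, 0, 0.3, -3, 0, 0, 0, 0, 0, 0, 0, 0, 0, 0, 0]
}}

```text
t: 19.77
ee_pos: [0.5535, -0.2877, 0.2977]
eef_rot: [-0.699, 0.708, -0.063, 0.08]
wrist_force: [7.1, -3.4, -8.7]
gripper_width: 0.22
```

```bash
python3 chk.py p3
```

```text
t 19.77 pos [ 0.5535 -0.2877  0.2977] jawyaw 78.4 appr [ 0.022 -0.016 -1.   ] F [ 7.1 -3.4 -8.7] w 20.3 mm
pulled mm 32.1 side 2.3 up 0.0 F along ex 7.7
wrist
line n 1120 x 3.8 y -0.7
tabs n 1856 x rel line mid-range 14.1 mean 8.2 y -21.4 27.0
carr/housing top front x rel line [3.4 4.3 4.7]
top
line n 49 x 0.2 y -14.8
tabs n 6 x rel line mid-range 17.9 mean 18.7 y 25.1 26.5
carr/housing top front x rel line [18.  19.3 23.7]
```

>>> {"name": "jog_arm", "arguments": {
  "motion": [-3, 0, 0, 0, 0, 0.2, -2, 0, 0, 0, 0, 0, 0, 0, 0, 0, 0, 0, 0, 0, 0, 0, 0, 0]
}}

```text
t: 20.2
ee_pos: [0.5538, -0.2872, 0.2976]
eef_rot: [-0.697, 0.71, -0.058, 0.085]
wrist_force: [7.0, -2.8, -7.6]
gripper_width: 0.225
```

```bash
python3 chk.py p4
```

```text
t 20.20 pos [ 0.5538 -0.2872  0.2976] jawyaw 78.4 appr [ 0.036 -0.022 -0.999] F [ 7.  -2.8 -7.6] w 20.7 mm
pulled mm 31.9 side 3.0 up -0.1 F along ex 7.4
wrist
line n 1100 x 3.8 y -1.9
tabs n 1864 x rel line mid-range 16.6 mean 11.0 y -21.3 27.2
carr/housing top front x rel line [6.  7.2 7.6]
top
line n 46 x 0.1 y -13.8
tabs n 8 x rel line mid-range 20.1 mean 20.3 y 24.1 26.1
carr/housing top front x rel line [18.8 22.4 60.5]
```

View pics/wrist_p4.png

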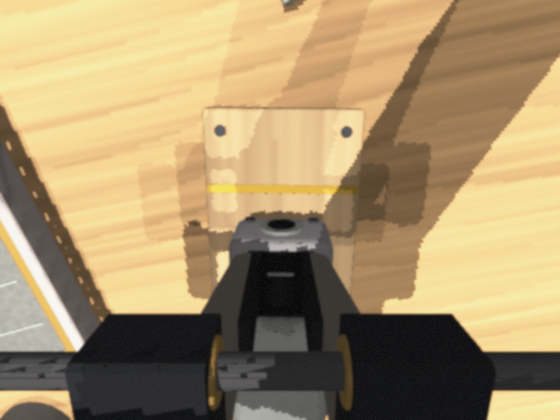

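>>> {"name": "jog_arm", "arguments": {
  "motion": [-2, 0, -1, 0.2, 0, 1.2, -2, 0, -0.5, 0.2, 0, 1.2]
}}

```text
t: 20.47
ee_pos: [0.5528, -0.2879, 0.2978]
eef_rot: [-0.7, 0.707, -0.068, 0.074]
wrist_force: [9.5, -2.8, -9.5]
gripper_width: 0.222
```

```bash
python3 chk.py p5;python3 -c "
from look import *
togo(r.observe(),(.5844-.0296,-.2967+.0063,.2977),78.2)"
```

```text
t 20.47 pos [ 0.5528 -0.2879  0.2978] jawyaw 78.4 appr [ 0.007 -0.011 -1.   ] F [ 9.5 -2.8 -9.5] w 20.4 mm
pulled mm 32.7 side 2.0 up 0.1 F along ex 9.9
wrist
line n 1140 x 3.7 y -0.1
tabs n 1828 x rel line mid-range 10.3 mean 4.8 y -21.5 27.0
carr/housing top front x rel line [-0.1  0.8  1.2]
top
line n 47 x 0.0 y -10.7
tabs n 6 x rel line mid-range 15.5 mean 15.5 y 24.2 26.4
carr/housing top front x rel line [15.8 17.5 21.3]
t 20.57 pos [ 0.5529 -0.2879  0.2978] jawyaw 78.4 appr [ 0.008 -0.011 -1.   ] F [ 8.1 -2.1 -7.5] w 20.7 mm
shift tool mm [ 2.4  0.1 -2. ]
rotvec deg [0.5 0.2 0.6] shift after turn [ 2.4  0.1 -2. ]
rotvec deg [   0.9 -179.8   -0.8] shift after turn [-2.4  0.1  2. ]
```

```bash
python3 -c "
from look import *
from sh import measure
for i in range(20):
    d=vision.read_camera('wrist')
    if i%6==1: measure(d); togo(r.observe())
cv2.imwrite('pics/wf.png',cv2.cvtColor(d['pixels'],cv2.COLOR_RGB2BGR))
d=vision.read_camera('scene'); cv2.imwrite('pics/sf.png',cv2.cvtColor(d['pixels'],cv2.COLOR_RGB2BGR))
d=vision.read_camera('top'); cv2.imwrite('pics/tf.png',cv2.cvtColor(d['pixels'],cv2.COLOR_RGB2BGR))
togo(r.observe())"
```

```text
line n 1139 x 3.7 y 0.1
tabs n 1843 x rel line mid-range 10.7 mean 4.9 y -21.5 27.0
carr/housing top front x rel line [0.  0.9 1.3]
t 20.67 pos [ 0.5528 -0.2879  0.2978] jawyaw 78.4 appr [ 0.008 -0.011 -1.   ] F [ 9.1 -2.  -8.2] w 20.4 mm
line n 1139 x 3.7 y -0.1
tabs n 1837 x rel line mid-range 10.8 mean 4.9 y -21.3 27.1
carr/housing top front x rel line [0.3 0.9 1.3]
t 20.97 pos [ 0.5528 -0.2879  0.2977] jawyaw 78.4 appr [ 0.008 -0.011 -1.   ] F [ 7.6 -2.7 -6.9] w 20.4 mm
line n 1142 x 3.7 y -0.0
tabs n 1839 x rel line mid-range 10.9 mean 4.9 y -21.4 27.0
carr/housing top front x rel line [-0.1  0.9  1.3]
t 21.27 pos [ 0.5529 -0.2879  0.2978] jawyaw 78.4 appr [ 0.008 -0.011 -1.   ] F [ 7.5 -2.9 -7.1] w 20.9 mm
line n 1136 x 3.7 y -0.1
tabs n 1829 x rel line mid-range 10.7 mean 4.9 y -21.4 27.0
carr/housing top front x rel line [-0.1  0.9  1.3]
t 21.57 pos [ 0.5528 -0.2879  0.2977] jawyaw 78.4 appr [ 0.008 -0.011 -1.   ] F [ 7.2 -2.1 -8.7] w 20.4 mm
t 21.67 pos [ 0.5528 -0.2879  0.2978] jawyaw 78.4 appr [ 0.008 -0.011 -1.   ] F [ 8.7 -2.  -7.8] w 20.5 mm
```

View pics/wf.png

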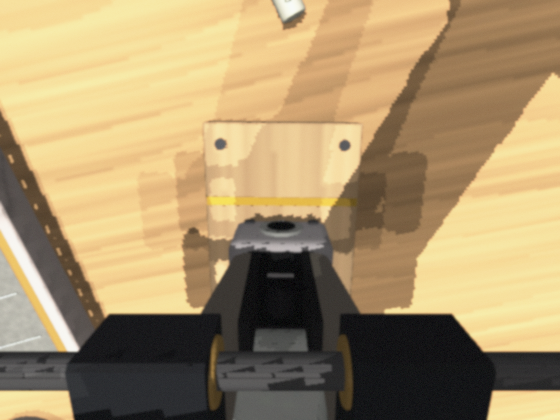

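View pics/tf.png

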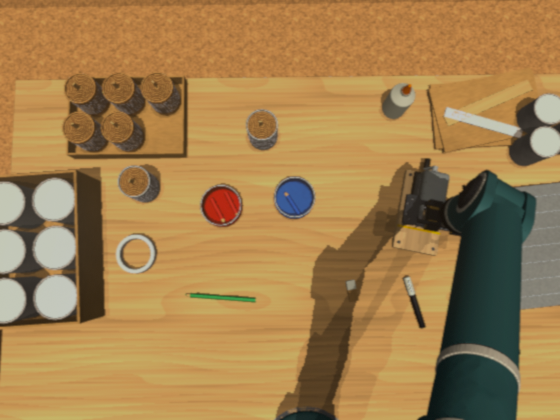

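View pics/sf.png

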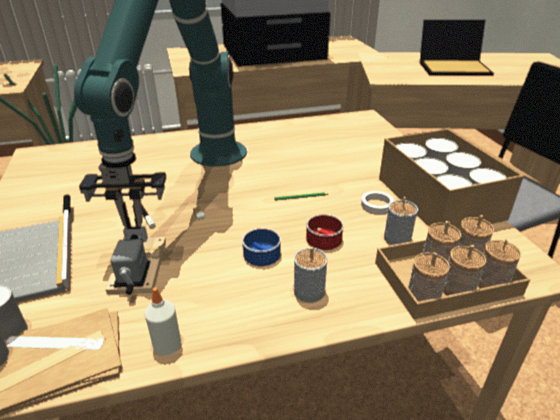

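```bash
python3 -c "
from look import *
print(r.hand_in()); togo(r.observe())"
```

```text
the job is handed in; nothing more can be done
None
the job is handed in; nothing more can be done
```

The job is handed in, at about 21.7 s of the 72 s allowed. Both red stubs are in the red tin and the blue stub is in the blue tin. The gripper still holds the sharpener's tabs pinched, with the carriage drawn out to the yellow line. The hand-in reported no verdict and gave no state reading afterwards.

- **Stubs:** the last top and scene views show the stubs lying loose in their upright tins. The bystanders look unmoved in those views, judged by eye.
- **Carriage:** in the wrist view the front face was within about 1 mm of the middle of the line, steady over 1 s of holding. The arm's own pose put it about 1 mm further out, still well inside the 6 mm allowed.
- **Grip:** the opening read about 20.5 mm, a little less than the 22 mm of fully pinched tabs, so I take both tabs to be at their stops. I did not measure the tabs one by one. The carriage spring pulled on the gripper with about 8 N.

Some things did not go cleanly:
- **Table contact:** the fingertips pressed the table with about 36 N while picking up the first red stub.
- **Creep:** the carriage slid back a few millimetres once while I held with zero moves. I drew it out again and finished on a move that holds the pull.
- **Camera offset:** the wrist camera reads 3 to 4 mm off the top camera, so I relied on distances taken within one view.
- **Top view:** the arm hid the carriage from the top camera at the end, so its figures there were not usable.

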